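Tilt test of a pinwheel layer of transport cases

TASK

With the tilt table's deck lying flat, complete the pinwheel layer: set the two loose transport cases from the mat flat into the two empty outlines (either case in either one), lengthwise along the outline, and let go of them. Then gently swing the hinged deck up by the bar at its near edge until it stands at the angle shown by the white marker arm on the protractor beside it, no case slipping out of its outline, and finish while still holding it there, since it falls back if let go. Do not shift the marker arm or the other things on the bench.

Things in the scene. Friction and masses are not known exactly. Their poses are not given: they have to be found in the camera images.
- station: tilt table fixed to the bench: aluminium base 170 x 190 x 36 mm, hinged deck with a plywood slab and four black outlines (77 x 52 mm each) in a pinwheel. Origin on the bench below the middle of the flat deck; x from the pull bar to the hinge (away from the robot), y left, z up. A thin dark protractor arc (radius 172 mm about the hinge axis, up to 153 mm high, a tick every 5 degrees) stands 112 mm left of the middle
- hinge_mid (a point): fixed point on the hinge axis, in the middle of the deck's width: 90 mm along x and 42 mm above the station's origin; axes as the station's. The deck turns about the y axis through it. This point does not move
- deck (a joint): hinge angle of the deck, rad: 0 lying flat, grows as the near edge is swung up, up to 0.8. Light hinge, nothing holds it: the deck (0.45 kg) falls back to 0 unless held
- deck_center (a point): middle of the slab's top face, 56 mm above the bench when flat; it turns with the deck: x towards the hinge, y to the left, z out of the slab. The two long-across outlines have their length along this y
- deck_bar (a point): middle of the round pull bar at the deck's near edge: steel, 10 mm diameter, 100 mm long along the deck's y, between two arms; 218 mm from the hinge axis, 46 mm above the bench when flat, with about 37 mm free gap between bar and deck. Turns with the deck, axes as deck_center. A bar pinched loosely front to back turns freely between fingers
- marker (a joint): angle of the marker arm, rad, on the same axis and in the same sense as joint deck: the deck stands at the mark when both are equal. Differs in every run (0.18 to 0.38). Stiff; do not shift it
- marker_tip (a point): tip of the flat white marker arm (12 mm wide, with a small clamp knob), 190 mm from the hinge axis and 120 mm left of the middle; its x axis points along the arm to the hinge (parallel to deck_center's x when the deck stands at the mark)
- place_left (a point): where the centre of a case (its _center point) belongs in the empty outline at the near left of the slab: 26 mm above the slab, 40 mm nearer than deck_center and 27 mm left of it; the case lies with its length along the deck's y. Turns with the deck
- place_right (a point): the same for the empty outline at the far right of the slab: 40 mm beyond deck_center and 27 mm right of it; length along the deck's y
- place_near (a point): the same for the outline at the near right, taken by case_a from the start; length along the deck's x
- place_far (a point): the same for the outline at the far left, taken by case_b from the start; length along the deck's x
- case_a_center (a point): centre of case_a, already in the near right outline: grey plastic case, 0.08 to 0.17 kg: body 72 (x) x 48 (y) x 26 mm, with a grip rail on the lid, 40 mm (x) x 12 mm (y), its top 52 mm above the underside; take it by the rail. Point half-way up, 26 mm above the underside, at the foot of the rail; x along its length, z up; a half turn makes no difference. Cases in the layer stand 7 mm apart
- case_a: the same case_a, origin at the centre of its underside
- case_b_center (a point): centre of case_b, already in the far left outline: a case like case_a, same point and axes
- case_b: the same case_b, origin at the centre of its underside
- case_c_center (a point): centre of case_c, (a tall microscope stands just right of the mat, y below -0.53 m) loose on the 4 mm thick dark mat on the bench right of the tilt table, to be placed: a case like case_a, same point and axes
- case_c: the same case_c, origin at the centre of its underside
- case_d_center (a point): centre of case_d, loose on the 4 mm thick dark mat on the bench right of the tilt table, to be placed: a case like case_a, same point and axes
- case_d: the same case_d, origin at the centre of its underside
- hex_block: bystander, loose: six-sided steel block 52 x 59 x 12 mm, origin at the centre of its underside
- dish: bystander, loose: clear round dish 63 mm across, 14 mm high, origin at the centre of its underside
- loupe: bystander, loose: folded pocket loupe 26 x 37 x 16 mm, origin at the centre of its underside

How it is judged:
On the way, in this order (a step that is already met when the one before it is completed fails the run):
1. with the deck lying flat, all four cases lie in their outlines, let go (value of joint deck below 0.04 rad and ((distance between case_c_center and place_left below 0.008 m and angle between the x axis of each of case_c_center, case_d_center and the y axis of deck_center, either way round below 0.15 rad and distance between case_d_center and place_right below 0.008 m) or (distance between case_d_center and place_left below 0.008 m and angle between the x axis of each of case_d_center, case_c_center and the y axis of deck_center, either way round below 0.15 rad and distance between case_c_center and place_right below 0.008 m)) and distance between case_a_center and place_near below 0.008 m and angle between the x axis of each of case_a_center, case_b_center and the x axis of deck_center, either way round below 0.15 rad and distance between case_b_center and place_far below 0.008 m and contact force between each of the arm, the fingers and case_a below 0.3 N and contact force between each of the arm, the fingers and case_b below 0.3 N and contact force between each of the arm, the fingers and case_c below 0.3 N and contact force between each of the arm, the fingers and case_d below 0.3 N), for 0.2 s.
2. the deck is swung up to the marked angle (angle between the x axis of deck_center and the x axis of marker_tip, either way round below 0.05 rad), for 0.2 s.
At the end, for the whole second after the job is handed in: The deck is held still by the robot within 0.05 rad (3 degrees) of the marker arm's angle; each of the four cases lies in its own outline, its centre within 8 mm and its length within 0.15 rad, untouched by the robot (either loose case in either empty outline) (angle between the x axis of deck_center and the x axis of marker_tip, either way round below 0.05 rad and velocity of joint deck between -0.08 and 0.08 rad/s and contact force between any of the fingers, the arm and station above 1 N and ((distance between case_c_center and place_left below 0.008 m and angle between the x axis of each of case_c_center, case_d_center and the y axis of deck_center, either way round below 0.15 rad and distance between case_d_center and place_right below 0.008 m) or (distance between case_d_center and place_left below 0.008 m and angle between the x axis of each of case_d_center, case_c_center and the y axis of deck_center, either way round below 0.15 rad and distance between case_c_center and place_right below 0.008 m)) and distance between case_a_center and place_near below 0.008 m and angle between the x axis of each of case_a_center, case_b_center and the x axis of deck_center, either way round below 0.15 rad and distance between case_b_center and place_far below 0.008 m and contact force between each of the arm, the fingers and case_a below 0.3 N and contact force between each of the arm, the fingers and case_b below 0.3 N and contact force between each of the arm, the fingers and case_c below 0.3 N and contact force between each of the arm, the fingers and case_d below 0.3 N); the arm keeps its last pose, push and grip.
It fails at once if the marker arm is shifted by more than 12 mm at its tip (distance of marker_tip from where it was at the start of the episode above 0.012 m).
It fails at once if the deck swings faster than 1 rad/s (velocity of joint deck above 1 rad/s or velocity of joint deck below -1 rad/s).
It fails at once if bystander hex_block is moved by more than 30 mm (distance of hex_block from where it was at the start of the episode above 0.03 m).
It fails at once if bystander dish is moved by more than 30 mm (distance of dish from where it was at the start of the episode above 0.03 m).
It fails at once if bystander loupe is moved by more than 30 mm (distance of loupe from where it was at the start of the episode above 0.03 m).
It also fails if it takes over 64 s, if anything falls off the work surface, if the arm or the gripper's body presses on something with over 40 N, if the wrist force passes 120 N, or if a joint passes its speed limit or range.

ROBOT

A 6-joint arm with a two-finger parallel gripper is mounted at the origin on a cart in front of the work surface, level with it; the furniture and walls round the work are solid. World frame = base frame: x ahead of the robot, y to its left, z up, the work surface at z = 0. Lengths are in m, angles in rad, forces in N, time in s.
With the tool pointing down it reaches from about 0.375 to 0.925 m from the base axis. Payload 5.7 kg.
Tool frame: the origin (TCP) lies on the mounting face of the last link; the fingertips stand 173 mm ahead of it and the grasp point (between the pads) lies 155 mm ahead of it; z points along the fingers, y is the direction in which the jaws open and shut (so a half turn about z gives the same grasp; the last joint's range is limited). The gripper opens to 85 mm and grips with 20 to 120 N. Pads are 22 mm wide; open, the fingers measure 114 mm over their backs; the gripper's body (76 mm by 85 mm) begins 54 mm behind the grasp point. The pads swing forward as they close: fully open they stand 13 mm farther back than shut.
Start: joints at [-1.34, 0.359, 1.51, -0, 1.272, -0.115], TCP at [0.203, -0.564, 0.405] pointing down, gripper open.
Joint ranges: [-2.97, 2.97], [-1.01, 2.36], [0.21, 2.38], [-0.96, 4.11], [0.2, 2.71], [-2.98, 2.98]. Speed limits (rad/s): [2.39, 2.39, 3.14, 3.14, 3.14, 3.14].

INTERFACE

Orientations are given as a 3x3 rotation matrix whose columns are the frame's x, y, z axes.
In Python, from rig import sense, eyes, ticket gives the robot as it stands.
- The arm moves only by the tool move_arm, never from a script. Its arguments are lists of equal length, an entry for each row: "grip": the finger opening in mm, from 0 to 85.4; "delta_pos": the shift along the tool's x, y, z normalised to -1 to 1, where 1 is 50 mm, a list of three; "delta_rot": the turn, a rotation vector about the tool's x, y, z normalised to -1 to 1, where 1 is 2 pi rad, a list of three. In form: {"grip": [grip, ...], "delta_pos": [[tx, ty, tz], ...], "delta_rot": [[wx, wy, wz], ...]}. A call has 1 to 8 rows; each row shifts and turns the pose as measured when the row begins, along the tool's axes as they then stand; what a row does not reach is not made up. A row lasts 1/10 s, in which the tool goes at most 50 mm and 8.59 degrees, less where a joint would pass 70% of its speed; a pose out of reach is approached as far as the arm can. A call with a number of a shift or a turn outside -1 to 1 is refused whole. A call with a gripper value outside its range is refused whole. The fingers move at their own pace and stop on an object; "squeeze" is the grip in N (left out, the last holds). Time passes only in rows, so rows that do not move let the fingers close. It gives the time, the measured TCP pose, the force and the opening at its end, in the units of the state.
- sense(): the state, without advancing time (a new reading comes with each control period).
- eyes.read_camera(name): name is "side" or "top"; returns the picture (400x640x3 uint8, red, green, blue); there is no depth.
- eyes.camera_info(name): a dict with "fx", "fy", "cx", "cy" (pixels), "k1" (the pictures are not rectified: a ray, as slopes to the right and down, at radius r is drawn at 1 + k1 r^2 times it, then the intrinsics apply), "T" (4x4, takes a point from camera to world coordinates). Camera axes: x right, y down, z forward; pixel columns grow to the right and rows downward; lengths in m; the calibration is good to about 2 mm. A picture is of the moment at which its call begins. camera_info takes no time and is no camera call.
- ticket.finish_job(): hands the job in, once; it reports no verdict.
Trained networks look in the newest picture that a camera, given by its name, has taken for a name from the list of things; names that differ only in an ending like _2 or _b are one class to them, and where a whole thing is asked for, a point or a joint stands for the part that bears it (a point fixed in the world has none). Each returns a list of dicts, best first, with "score" (0 to 1); they miss things now and then, are a little off and sometimes report something else, mostly with a low value. They report only what shows in the picture. A call takes as long as a camera call.
- eyes.masks_of(camera, query): "pixels" (400x640 bool, what is visible of it) and "rect" ([left, top, right, bottom] in pixels, round what is visible of it).
The state is a dict: "t": time; "joint_pos": joint angles; "qvel": joint speeds; "effort": joint torques, N m; "tcp_pos": TCP position; "orientation": TCP orientation; "ft_force": force on the tool from outside, world axes, zero at the start; "torque": the same for the moment, N m; "finger_gap": opening from 0.0 (shut) to 1.0 (fully open).
Only numpy, scipy, OpenCV 4.12 (cv2) and the standard library are available. Lean on these libraries where they do the work, as an engineer would, in place of code of your own. Each camera call takes 0.05 s, during which the arm holds its last target.

## Working session

There is one attempt and no reset: what is moved stays moved. The work goes in short steps, Python scripts to look and compute and a tool call to move; the robot and the scene stay as the last step left them, time stands still between calls to the robot, and variables do not carry over. Pictures are saved under pics/ and viewed, and the job is handed in when it is done.

Besides the shell and the picture viewer there is one more tool, called after "Emit:" by a JSON object that holds its "op" and its "data". move_arm: Moves the arm, as the interface text tells. Its arguments: {"type":"object","properties":{"grip":{"type":"array"},"delta_pos":{"type":"array"},"delta_rot":{"type":"array"},"squeeze":{"type":"number"}},"required":["grip","delta_pos","delta_rot"]}

```bash
mkdir -p pics; ls; python3 - <<'E'
from rig import sense, eyes, ticket
import cv2,numpy as np
s=sense();print({k:np.round(v,3).tolist() for k,v in s.items()})
for c in("side","top"):
    im=eyes.read_camera(c);cv2.imwrite(f"pics/{c}0.png",im[:,:,::-1])
    i=eyes.camera_info(c);print(c,{k:np.round(v,4).tolist() for k,v in i.items()})
E
```

```text
pics
{'t': 0.0, 'joint_pos': [-1.34, 0.36, 1.511, -0.0, 1.273, -0.115], 'qvel': [-0.001, -0.001, -0.001, 0.001, 0.002, 0.001], 'effort': [0.001, -52.761, -27.862, 0.0, 0.013, 0.0], 'tcp_pos': [0.203, -0.564, 0.404], 'orientation': [[0.941, 0.339, -0.0], [0.339, -0.941, 0.002], [0.0, -0.002, -1.0]], 'ft_force': [-0.327, 0.209, -0.72], 'torque': [0.035, 0.026, 0.006], 'finger_gap': 0.999}
side {'fx': 456.0603, 'fy': 456.0603, 'cx': 321.2371, 'cy': 201.0688, 'k1': -0.0699, 'T': [[0.9191, 0.347, -0.1866, 0.8298], [0.3937, -0.7914, 0.4675, -0.7684], [0.0146, -0.5032, -0.864, 1.1965], [0.0, 0.0, 0.0, 1.0]]}
top {'fx': 498.3411, 'fy': 498.3411, 'cx': 320.894, 'cy': 198.2209, 'k1': -0.1253, 'T': [[0.0287, -0.9812, 0.1907, 0.3722], [-0.9995, -0.026, 0.0166, -0.1924], [-0.0113, -0.1911, -0.9815, 1.1797], [0.0, 0.0, 0.0, 1.0]]}
```

View pics/side0.png

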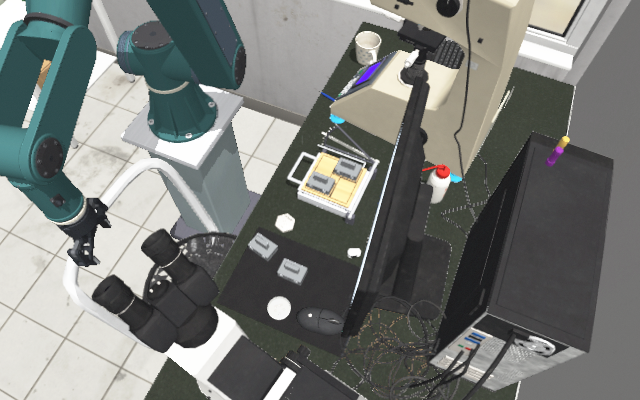

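View pics/top0.png

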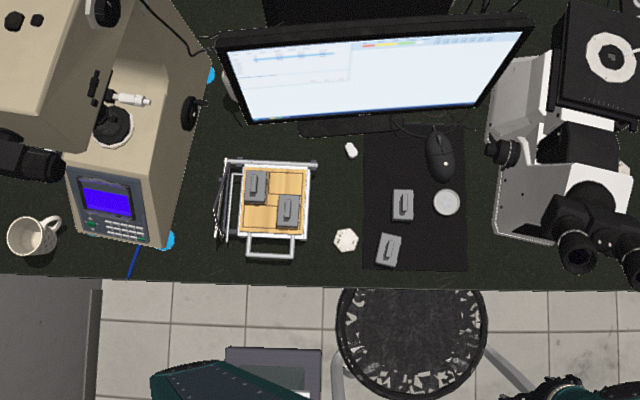

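```bash
cat > h.py <<'E'
from rig import sense, eyes, ticket
import cv2,numpy as np
I={c:eyes.camera_info(c) for c in("side","top")}
def proj(c,P):
    i=I[c];P=np.atleast_2d(P);T=np.array(i['T']);q=(P-T[:3,3])@T[:3,:3]
    s=q[:,:2]/q[:,2:];r2=(s**2).sum(1,keepdims=True);s=s*(1+i['k1']*r2)
    return np.c_[s[:,0]*i['fx']+i['cx'],s[:,1]*i['fy']+i['cy']]
def back(c,uv,z):
    i=I[c];uv=np.atleast_2d(uv).astype(float);T=np.array(i['T'])
    d=np.c_[(uv[:,0]-i['cx'])/i['fx'],(uv[:,1]-i['cy'])/i['fy']];s=d.copy()
    for _ in range(20): s=d/(1+i['k1']*(s**2).sum(1,keepdims=True))
    r=np.c_[s,np.ones(len(s))]@T[:3,:3].T
    return T[:3,3]+r*((z-T[2,3])/r[:,2:])
def crop(im,x0,y0,w,h,f,name):
    cv2.imwrite(name,cv2.resize(im[y0:y0+h,x0:x0+w,::-1],None,fx=f,fy=f,interpolation=cv2.INTER_CUBIC))
E
python3 - <<'E'
from h import *
ims={c:eyes.read_camera(c) for c in I}
np.savez('ims0.npz',**ims)
crop(ims['top'],200,140,160,120,5,'pics/t1.png')
crop(ims['side'],275,110,120,100,6,'pics/s1.png')
out={}
for c in I:
  for q in ['case_a','case_c','hex_block','dish','loupe','marker','deck','station','deck_bar','marker_tip']:
    for k,m in enumerate(eyes.masks_of(c,q)[:5]):
        if m['score']<.2: continue
        p=m['pixels'];ys,xs=np.nonzero(p);print(c,q,round(m['score'],2),np.round(m['rect'],0).tolist(),len(xs),np.round([xs.mean(),ys.mean()],1),np.round(back(c,[xs.mean(),ys.mean()],.02)[0,:2],3))
        out[f'{c}|{q}|{k}']=p
np.savez('m0.npz',**out)
print(sense()['t'])
E
```

```text
side case_a 0.97 [333.0, 159.0, 360.0, 183.0] 411 [347.8 169.3] [0.606 0.007]
side case_a 0.86 [250.0, 234.0, 278.0, 263.0] 512 [262.7 246. ] [ 0.482 -0.333]
side case_a 0.85 [280.0, 259.0, 308.0, 286.0] 505 [292.2 270.5] [ 0.59  -0.367]
side case_a 0.61 [306.0, 174.0, 335.0, 195.0] 424 [320.6 183.2] [ 0.549 -0.074]
side case_c 0.97 [333.0, 159.0, 360.0, 183.0] 411 [347.8 169.3] [0.606 0.007]
side case_c 0.86 [250.0, 234.0, 278.0, 263.0] 512 [262.7 246. ] [ 0.482 -0.333]
side case_c 0.85 [280.0, 259.0, 308.0, 286.0] 505 [292.2 270.5] [ 0.59  -0.367]
side case_c 0.61 [306.0, 174.0, 335.0, 195.0] 424 [320.6 183.2] [ 0.549 -0.074]
side hex_block 0.51 [278.0, 212.0, 293.0, 231.0] 287 [285.2 223.2] [ 0.509 -0.242]
side dish 0.8 [267.0, 299.0, 292.0, 322.0] 445 [279.2 307.6] [ 0.602 -0.475]
side dish 0.2 [307.0, 171.0, 336.0, 196.0] 448 [320.7 183. ] [ 0.549 -0.074]
side loupe 0.52 [346.0, 248.0, 360.0, 254.0] 81 [353.8 252.8] [ 0.726 -0.249]
side marker 0.48 [335.0, 141.0, 367.0, 158.0] 79 [352.2 148.8] [0.59  0.086]
side marker 0.48 [267.0, 299.0, 290.0, 325.0] 461 [278.7 307.8] [ 0.601 
[... 1452 characters left out ...]
[345.0, 140.0, 358.0, 160.0] 183 [350.2 149.8] [ 0.719 -0.24 ]
top loupe 0.5 [377.0, 230.0, 402.0, 269.0] 716 [387.5 249.9] [ 0.479 -0.331]
top marker 0.62 [217.0, 158.0, 228.0, 238.0] 143 [220.  195.8] [0.597 0.069]
top deck 0.79 [227.0, 164.0, 306.0, 260.0] 3728 [272.1 207.1] [ 0.573 -0.058]
top deck 0.63 [391.0, 188.0, 414.0, 220.0] 660 [402.4 204.9] [ 0.587 -0.366]
top station 0.79 [213.0, 155.0, 319.0, 261.0] 5685 [265.2 202.4] [ 0.584 -0.041]
top deck_bar 0.61 [227.0, 167.0, 308.0, 258.0] 3872 [273.  207.4] [ 0.572 -0.06 ]
top marker_tip 0.7 [215.0, 160.0, 224.0, 235.0] 92 [220.3 195.6] [0.598 0.068]
top marker_tip 0.69 [393.0, 190.0, 414.0, 219.0] 660 [402.4 204.9] [ 0.587 -0.366]
1.2
```

View pics/t1.png

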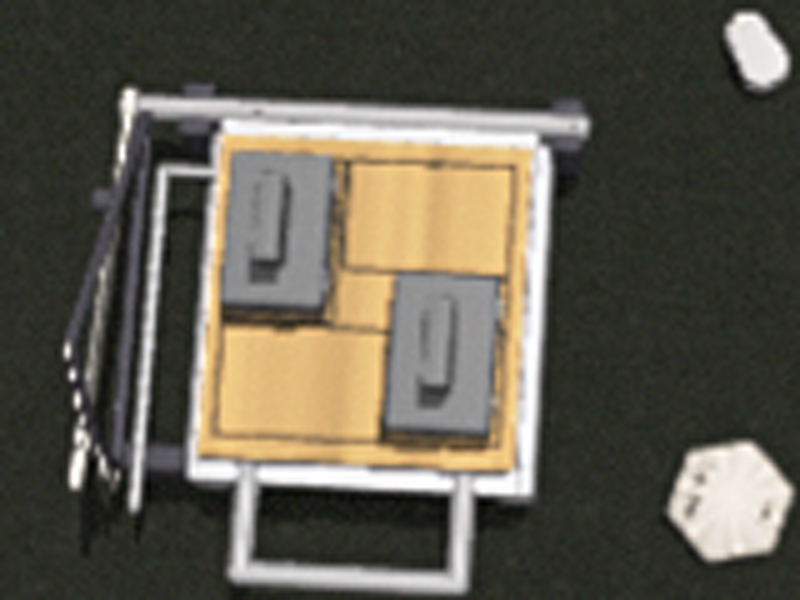

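View pics/s1.png

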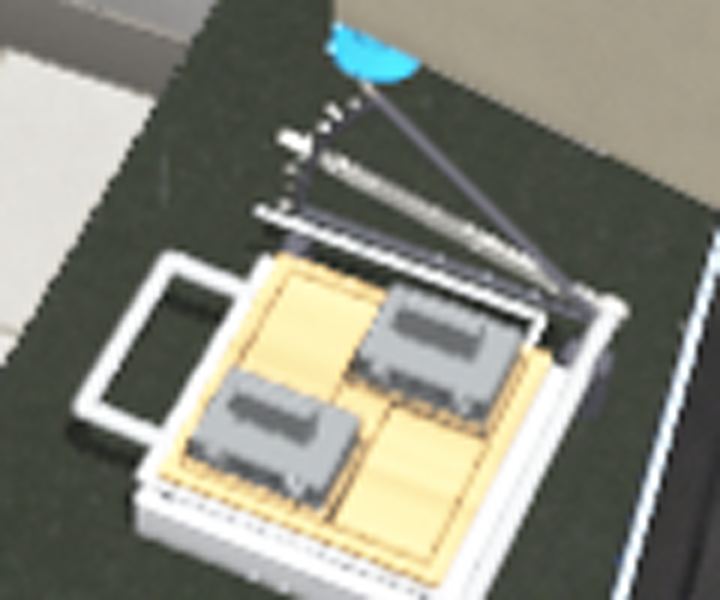

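```bash
cat > fit.py <<'E'
from h import *
from scipy.optimize import least_squares, minimize
def pose(p,L,z0=0):
    c,s=np.cos(p[2]),np.sin(p[2]);L=np.asarray(L,float)
    return np.c_[p[0]+c*L[:,0]-s*L[:,1],p[1]+s*L[:,0]+c*L[:,1],L[:,2]+z0]
def box(x,y,z0,z1): return np.array([[a,b,c] for a in(-x,x) for b in(-y,y) for c in(z0,z1)])
BODY=box(.036,.024,0,.026);RAIL=box(.020,.006,.026,.052)
def sil(c,p,z0,S=4,roi=None):
    x0,y0,w,h=roi;m=np.zeros((h*S,w*S),np.uint8)
    for B in(BODY,RAIL):
        q=(proj(c,pose(p,B,z0))+.5-[x0,y0])*S-.5
        cv2.fillConvexPoly(m,cv2.convexHull(np.round(q*16).astype(np.int32)),1,shift=4)
    return cv2.resize(m.astype(np.float32),(w,h),interpolation=cv2.INTER_AREA)
def fitcase(ms,p0,z0):
    def cost(p):
        t=0
        for c,m in ms.items():
            ys,xs=np.nonzero(m);roi=(xs.min()-12,ys.min()-12,np.ptp(xs)+25,np.ptp(ys)+25)
            a=m[roi[1]:roi[1]+roi[3],roi[0]:roi[0]+roi[2]].astype(np.float32)
            t+=np.abs(a-sil(c,p,z0,roi=roi)).sum()/a.sum()
        return t
    best=None
    for y in np.arange(-.6,.61,.2):
        q=np.array([p0[0],p0[1],p0[2]+y])
        sx=np.array([q,q+[.008,0,0],q+[0,.008,0],q+[0,0,.15]])
        r=minimize(cost,q,method='Nelder-Mead',options=dict(initial_simplex=sx,xatol=1e-4,fatol=1e-4))
        if best is None or r.fun<best.fun: best=r
    return best
E
cat > f1.py <<'E'
from fit import *
obs={'top':[((345,165),(66,11.5,56)),((515,168),(66,-65.5,56)),((505,272),(14,-65.5,56)),((340,268),(14,11.5,56)),
 ((213,435),(-66,65.5,56)),((235,577),(-128,50,46)),((465,585),(-128,-50,46))],
 'side':[((390,405),(14,11.5,56)),((490,432),(66,11.5,56)),((435,555),(66,-65.5,56)),((333,520),(14,-65.5,56)),((283,285),(-14,65.5,56)),((243,385),(-66,11.5,56)) if 0 else ((170,260),(-128,50,46)),((85,408),(-128,-50,46))]}
K={'top':(200,140,5),'side':(275,110,6)}
def res(p,cams=('top','side')):
    r=[]
    for c in cams:
        x0,y0,f=K[c];uv=np.array([o[0] for o in obs[c]],float)
        uv=(uv+.5)/f-.5+[x0,y0]
        r.append((proj(c,pose(p,np.array([o[1] for o in obs[c]])/1e3))-uv).ravel())
    return np.concatenate(r)
for cams in(('top','side'),('top',),('side',)):
    r=least_squares(res,[.58,-.055,0],args=(cams,),loss='soft_l1',f_scale=.7);print(cams,np.round(r.x,4),np.round(r.fun.reshape(-1,2),1).tolist())
    if len(cams)==2: S=r.x;np.save('S.npy',S)
m=np.load('m0.npz')
g={'c':((0.48,-.331),.004),'d':((.588,-.366),.004),'a':((.56,-.09),.056),'b':((.615,-.01),.056)}
idx={'c':(1,0),'d':(2,3),'a':(3,1),'b':(0,2)}
for n,(p0,z0) in g.items():
    M={'side':m[f'side|case_a|{idx[n][0]}'],'top':m[f'top|case_a|{idx[n][1]}']}
    for cams in(('side','top'),('side',),('top',)):
        r=fitcase({c:M[c] for c in cams},(*p0,0),z0)
        c,s=np.cos(S[2]),np.sin(S[2]);d=r.x[:2]-S[:2]
        print(n,cams,np.round(r.x,4),round(r.fun,3),'in station',np.round([c*d[0]+s*d[1],-s*d[0]+c*d[1]],4))
for uv in [(575,255),(505,150),(497,225),(600,180)]: print(uv,[np.round(back('top',uv,z)[0,:2],2) for z in(0,.2,.35)])
E
python3 f1.py
```

```text
('top', 'side') [ 0.585  -0.061  -0.0021] [[-0.1, -1.2], [-1.1, -1.0], [0.0, 0.2], [-0.3, 0.0], [-0.1, 0.3], [1.4, -0.4], [-0.9, -0.5], [-0.2, -1.1], [-0.7, 0.3], [-1.1, 0.4], [-0.6, -0.0], [15.8, 2.3], [-1.3, -0.0], [-0.9, -0.1]]
('top',) [ 0.5843 -0.0616 -0.0097] [[0.3, -0.9], [-0.7, -0.4], [0.3, 0.7], [0.0, 0.3], [-0.1, 0.4], [1.2, -0.2], [-1.1, -0.0]]
('side',) [ 0.5864 -0.0597  0.0061] [[0.4, -1.3], [-0.0, 0.0], [-0.2, 0.1], [0.1, -0.2], [16.2, 2.1], [-1.0, -0.0], [-0.4, 0.1]]
c ('side', 'top') [ 0.48   -0.3315 -0.2211] 0.139 in station [-0.1045 -0.2706]
c ('side',) [ 0.4808 -0.3322 -0.2178] 0.062 in station [-0.1036 -0.2713]
c ('top',) [ 0.4792 -0.3312 -0.2148] 0.064 in station [-0.1053 -0.2704]
d ('side', 'top') [ 0.5882 -0.3665 -0.018 ] 0.239 in station [ 0.0038 -0.3055]
d ('side',) [ 0.5892 -0.3655 -0.0164] 0.087 in station [ 0.0048 -0.3044]
d ('top',) [ 0.5865 -0.3666 -0.0694] 0.135 in station [ 0.0021 -0.3055]
a ('side', 'top') [ 0.5579 -0.1002 -0.0237] 0.249 in station [-0.0271 -0.0392]
a ('side',) [ 0.5603 -0.1032  0.0329] 0.145 in station [-0.0247 -0.0422]
a ('top',) [ 0.5567 -0.0998 -0.0252] 0.051 in station [-0.0283 -0.0388]
b ('side', 'top') [ 0.6148 -0.0236  0.0067] 0.296 in station [0.0297 0.0375]
b ('side',) [ 0.6153 -0.0257 -0.0032] 0.132 in station [0.0302 0.0354]
b ('top',) [ 0.6126 -0.0226  0.0285] 0.151 in station [0.0275 0.0385]
(575, 255) [array([ 0.48, -0.79]), array([ 0.46, -0.69]), array([ 0.45, -0.62])]
(505, 150) [array([ 0.74, -0.63]), array([ 0.67, -0.55]), array([ 0.63, -0.5 ])]
(497, 225) [array([ 0.55, -0.6 ]), array([ 0.52, -0.53]), array([ 0.5 , -0.48])]
(600, 180) [array([ 0.67, -0.87]), array([ 0.62, -0.76]), array([ 0.58, -0.67])]
```

```bash
sed -i 's/((283,285),(-14,65.5,56))/((283,285),(-66,65.5,56))/' f1.py; python3 f1.py | head -3; cat > mk.py <<'E'
from fit import *
S=np.load('S.npy')
# overlay marker hypotheses + station
f=np.load('ims0.npz')
def arm(th,y=.120,r=(.02,.19)): # points along marker
    return [[.09-R*np.cos(th),y,.042+R*np.sin(th)] for R in np.linspace(*r,2)]
for c,(x0,y0,w,h,k) in {'top':(195,140,130,130,6),'side':(275,110,120,100,8)}.items():
    im=cv2.resize(f[c][y0:y0+h,x0:x0+w,::-1],None,fx=k,fy=k,interpolation=cv2.INTER_CUBIC)
    if k*h>600: pass
    for th in (.18,.23,.28,.33,.38):
        q=(proj(c,pose(S,arm(th)))+.5-[x0,y0])*k-.5
        print(c,th,np.round(q).tolist())
        cv2.circle(im,tuple(int(v) for v in q[1]),2,(0,0,255),-1)
    for cx,cy in((-40,27),(40,-27)):
        L=[[cx+a*26,cy+b*38.5,56] for a,b in((1,1),(1,-1),(-1,-1),(-1,1))]
        q=(proj(c,pose(S,np.array(L)/1e3))+.5-[x0,y0])*k-.5
        cv2.polylines(im,[q.astype(np.int32)],True,(0,255,0),1)
    cv2.imwrite(f'pics/mk_{c}.png',im[:600,:800])
E
python3 mk.py
```

```text
('top', 'side') [ 0.5853 -0.0613 -0.0031] [[0.0, -1.3], [-1.0, -1.0], [0.1, 0.1], [-0.1, -0.1], [-0.0, 0.1], [1.4, -0.5], [-0.9, -0.6], [-0.1, -1.0], [-0.6, 0.4], [-1.1, 0.5], [-0.6, 0.0], [0.3, -3.2], [-1.2, 0.0], [-0.9, -0.0]]
('top',) [ 0.5843 -0.0616 -0.0097] [[0.3, -0.9], [-0.7, -0.4], [0.3, 0.7], [0.0, 0.3], [-0.1, 0.4], [1.2, -0.2], [-1.1, -0.0]]
('side',) [ 0.587  -0.0606  0.0032] [[0.5, -1.0], [0.0, 0.3], [-0.2, 0.4], [0.1, 0.1], [0.7, -3.1], [-0.8, 0.2], [-0.3, 0.2]]
top 0.18 [[174.0, 179.0], [127.0, 593.0]]
top 0.23 [[174.0, 178.0], [122.0, 585.0]]
top 0.28 [[173.0, 176.0], [117.0, 576.0]]
top 0.33 [[173.0, 175.0], [112.0, 565.0]]
top 0.38 [[172.0, 174.0], [107.0, 553.0]]
side 0.18 [[758.0, 383.0], [363.0, 194.0]]
side 0.23 [[758.0, 381.0], [368.0, 181.0]]
side 0.28 [[759.0, 380.0], [374.0, 168.0]]
side 0.33 [[760.0, 379.0], [381.0, 155.0]]
side 0.38 [[761.0, 378.0], [390.0, 143.0]]
```

View pics/mk_top.png

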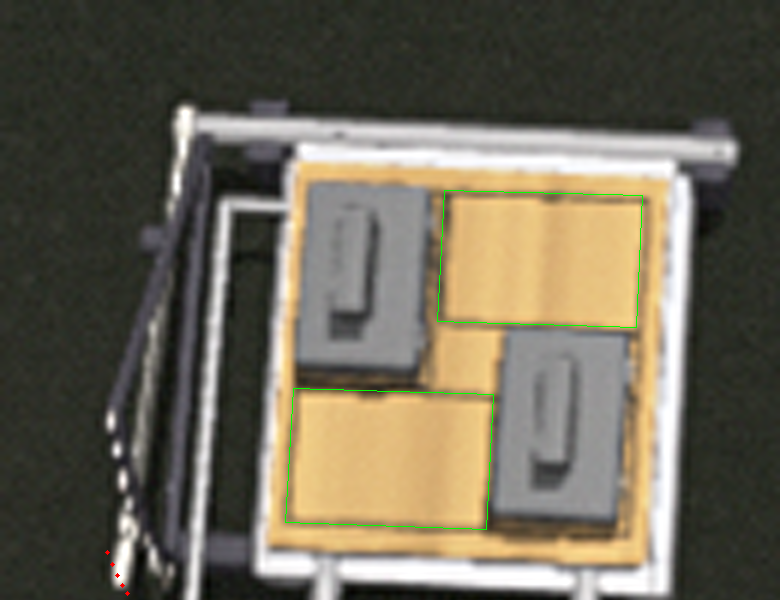

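View pics/mk_side.png

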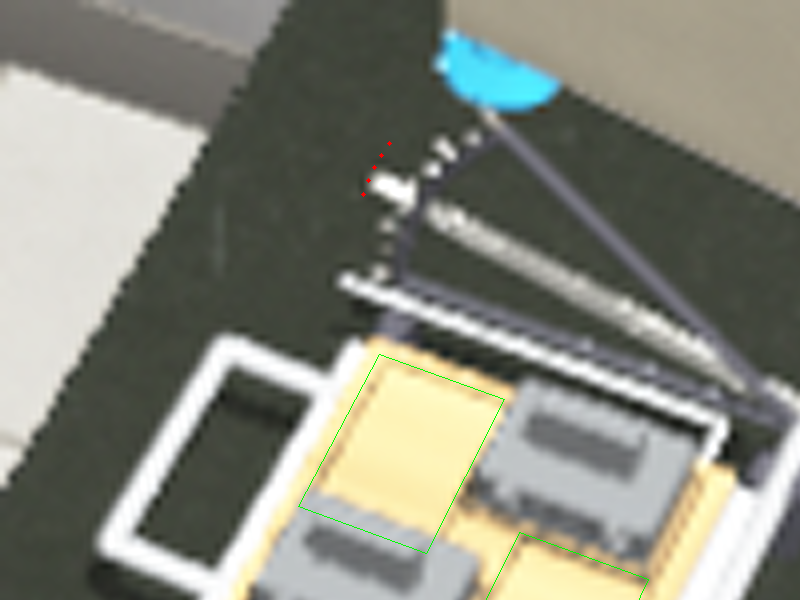

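```bash
cat > plan.py <<'E'
from h import *
import sys
def plan(pos,yd=None,seq='t'):
    """pos target TCP; yd: desired tool-y angle (deg) tool down"""
    s=sense();R=np.array(s['orientation']);p=np.array(s['tcp_pos'])
    d=np.array(pos)-p;ld=R.T@d/.05
    print('t',round(s['t'],2),'pos',np.round(p,4),'gap',round(s['finger_gap']*85.4,1),'F',np.round(s['ft_force'],1),'yang',round(np.degrees(np.arctan2(R[1,1],R[0,1])),2),'tilt',np.round(R[:2,2],4))
    print('d local units(50mm):',np.round(ld,3),'mm',np.round(d*1e3,1))
    if yd is not None:
        a=np.radians(yd);y=np.array([np.cos(a),np.sin(a),0]);z=np.array([0,0,-1.]);x=np.cross(y,z)
        Rt=np.c_[x,y,z];rv=cv2.Rodrigues(R.T@Rt)[0].ravel()/(2*np.pi)
        print('rot units:',np.round(rv,4),'rows>=',round(np.linalg.norm(rv)/.02386,1))
        print('d local after rot:',np.round(Rt.T@d/.05,3))
    return
E
python3 -c "
from plan import *
plan((.480,-.3315,.30),-102.6)"
```

```text
t 1.2 pos [ 0.2034 -0.5645  0.4047] gap 85.4 F [ 1.2  0.6 -0.5] yang -70.19 tilt [-0.      0.0001]
d local units(50mm): [ 6.785 -2.508  2.094] mm [ 276.6  233.  -104.7]
rot units: [-0.    0.    0.09] rows>= 3.8
d local after rot: [ 4.383 -5.754  2.094]
```

Emit:
{"op": "move_arm", "data": {"grip": [40, 40, 40, 40, 40, 40, 40, 40], "delta_pos": [[0.5, -0.2, 0.1], [0.7, -0.26, 0.1], [0.7, -0.26, 0.1], [0.7, -0.26, 0.1], [0.7, -0.26, 0.1], [0.7, -0.26, 0.1], [0.7, -0.26, 0.1], [0.5, -0.2, 0.1]], "delta_rot": [[0, 0, 0], [0, 0, 0], [0, 0, 0], [0, 0, 0], [0, 0, 0], [0, 0, 0], [0, 0, 0], [0, 0, 0]], "squeeze": 40}}

```text
t: 2.0
tcp_pos: [0.4198, -0.3825, 0.3641]
orientation: [[0.943, 0.332, 0.001], [0.332, -0.943, -0.006], [-0.001, 0.006, -1.0]]
ft_force: [-0.0, -1.6, -0.2]
finger_gap: 0.466
```

```bash
python3 -c "
from plan import *
plan((.480,-.3315,.25),-102.6)"
```

```text
t 2.0 pos [ 0.4198 -0.3825  0.3641] gap 39.8 F [-0.  -1.6 -0.2] yang -70.64 tilt [ 0.0013 -0.0063]
d local units(50mm): [ 1.475 -0.578  2.277] mm [  60.2   51.  -114.1]
rot units: [ 0.001  -0.0002  0.0888] rows>= 3.7
d local after rot: [ 0.952 -1.258  2.281]
```

Emit:
{"op": "move_arm", "data": {"grip": [40, 40, 40, 40, 40, 40, 40, 40], "delta_pos": [[0.5, -0.2, 0.1], [0.6, -0.24, 0.3], [0.37, -0.14, 0.4], [0, 0, 0.4], [0, 0, 0.4], [0, 0, 0.4], [0, 0, 0.2], [0, 0, 0]], "delta_rot": [[0, 0, 0], [0, 0, 0], [0, 0, 0], [0, 0, 0.02], [0, 0, 0.022], [0, 0, 0.022], [0, 0, 0.022], [0, 0, 0]]}}

```text
t: 2.8
tcp_pos: [0.487, -0.3256, 0.2506]
orientation: [[0.977, -0.214, 0.005], [-0.214, -0.977, -0.008], [0.007, 0.007, -1.0]]
ft_force: [-0.8, -0.3, -0.8]
finger_gap: 0.468
```

```bash
python3 -c "
from plan import *
plan((.480,-.3315,.207),-102.6)
im=eyes.read_camera('top');crop(im,340,160,130,110,5,'pics/t2.png')
im=eyes.read_camera('side');crop(im,220,200,130,110,5,'pics/s2.png')"
```

```text
t 2.8 pos [ 0.487  -0.3256  0.2506] gap 40.0 F [-0.8 -0.3 -0.8] yang -102.33 tilt [ 0.0053 -0.0082]
d local units(50mm): [-0.118  0.139  0.873] mm [ -7.   -5.9 -43.6]
rot units: [ 0.0011 -0.0011  0.0007] rows>= 0.1
d local after rot: [-0.112  0.146  0.873]
```

View pics/s2.png

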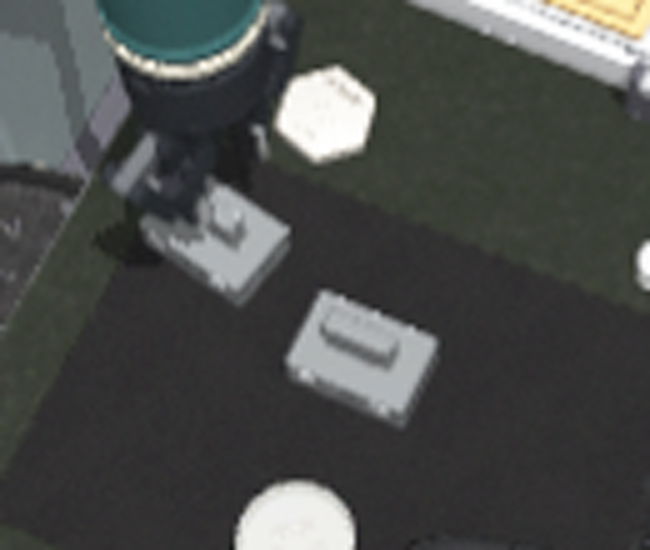

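View pics/t2.png

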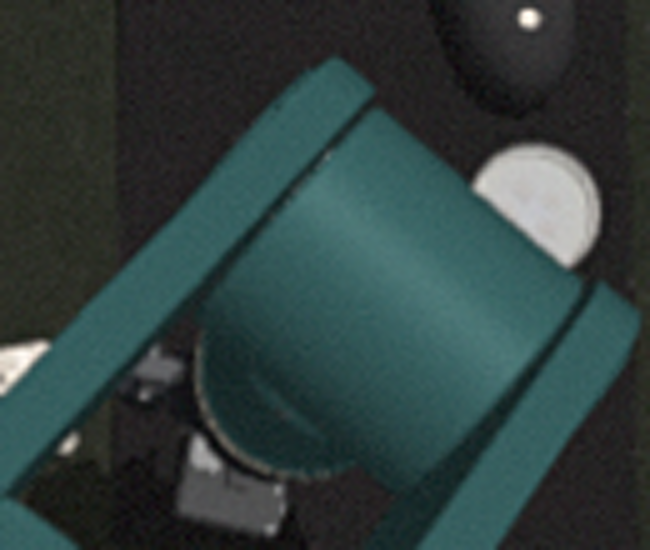

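Emit:
{"op": "move_arm", "data": {"grip": [40, 40, 40, 40, 12, 6, 6, 6], "delta_pos": [[-0.1, 0.13, 0.2], [0, 0, 0.35], [0, 0, 0.25], [0, 0, 0.05], [0, 0, 0], [0, 0, 0], [0, 0, 0], [0, 0, 0]], "delta_rot": [[0.001, -0.001, 0.0007], [0, 0, 0], [0, 0, 0], [0, 0, 0], [0, 0, 0], [0, 0, 0], [0, 0, 0], [0, 0, 0]]}}

```text
t: 3.7
tcp_pos: [0.4814, -0.3346, 0.2112]
orientation: [[0.979, -0.204, 0.007], [-0.204, -0.979, -0.006], [0.008, 0.005, -1.0]]
ft_force: [-0.2, -1.0, -1.5]
finger_gap: 0.133
```

```bash
python3 -c "
from plan import *
plan((.480,-.3315,.207),-102.6)
im=eyes.read_camera('side');crop(im,220,200,130,110,5,'pics/s3.png')"
```

```text
t 3.7 pos [ 0.4814 -0.3346  0.2112] gap 11.4 F [-0.2 -1.  -1.5] yang -101.78 tilt [ 0.0066 -0.0061]
d local units(50mm): [-0.041 -0.055  0.083] mm [-1.4  3.1 -4.2]
rot units: [ 0.0007 -0.0012  0.0023] rows>= 0.1
d local after rot: [-0.041 -0.054  0.084]
```

View pics/s3.png

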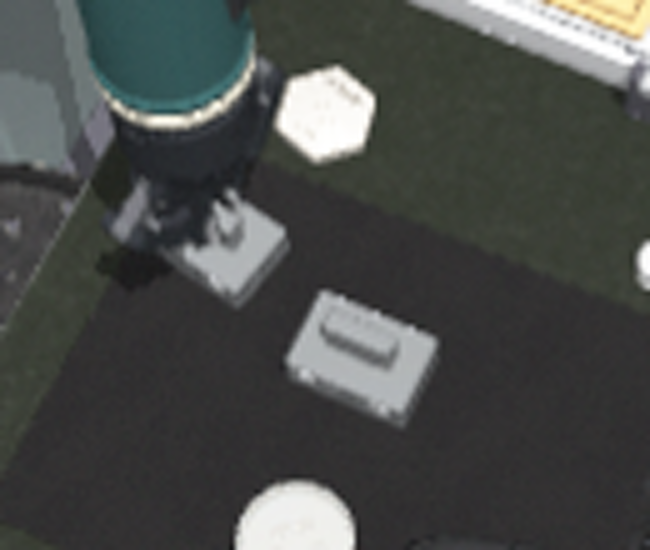

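Emit:
{"op": "move_arm", "data": {"grip": [6, 6, 6, 6, 6, 6, 6, 6], "delta_pos": [[0, 0, -0.2], [0, 0, -0.4], [0, 0, -0.4], [0, 0, -0.4], [0, 0, -0.4], [0, 0, -0.4], [0, 0, -0.3], [0, 0, -0.1]], "delta_rot": [[0, 0, 0], [0.0007, -0.001, -0.01], [0, 0, -0.018], [0, 0, -0.022], [0, 0, -0.022], [0, 0, -0.022], [0, 0, -0.022], [0, 0, -0.022]]}}

```text
t: 4.55
tcp_pos: [0.4807, -0.3332, 0.3512]
orientation: [[0.768, 0.641, 0.002], [0.641, -0.768, -0.001], [0.0, 0.002, -1.0]]
ft_force: [-0.2, -0.2, -1.6]
finger_gap: 0.13
```

Emit:
{"op": "move_arm", "data": {"grip": [6, 6, 6, 6, 6, 6, 6, 6], "delta_pos": [[0, 0, 0], [0, 0, 0], [0, 0, 0], [0, 0, 0], [0, 0, 0], [0, 0, 0], [0, 0, 0], [0, 0, 0]], "delta_rot": [[0, 0, -0.022], [0, 0, -0.022], [0, 0, -0.022], [0, 0, -0.022], [0, 0, -0.022], [0, 0, -0.02], [0, 0, -0.01], [0, 0, 0]]}}

```text
t: 5.35
tcp_pos: [0.4801, -0.332, 0.3609]
orientation: [[-0.046, 0.999, 0.009], [0.999, 0.046, -0.007], [-0.008, 0.008, -1.0]]
ft_force: [-0.9, -0.4, -1.3]
finger_gap: 0.128
```

```bash
python3 -c "
from plan import *
plan((.6252,-.0865,.34),-.3)
"
```

```text
t 5.35 pos [ 0.4801 -0.332   0.3609] gap 11.0 F [-0.9 -0.4 -1.3] yang 2.66 tilt [ 0.0086 -0.0074]
d local units(50mm): [4.774 3.122 0.407] mm [145.1 245.5 -20.9]
rot units: [0.0013 0.0012 0.0082] rows>= 0.4
d local after rot: [4.925 2.875 0.419]
```

Emit:
{"op": "move_arm", "data": {"grip": [6, 6, 6, 6, 6, 6, 6, 6], "delta_pos": [[0.3, 0.2, 0], [0.7, 0.42, 0.05], [0.8, 0.46, 0.05], [0.8, 0.46, 0.05], [0.8, 0.46, 0.05], [0.7, 0.4, 0], [0.4, 0.24, 0], [0.1, 0.06, 0]], "delta_rot": [[0.0013, 0.0012, 0.008], [0, 0, 0], [0, 0, 0], [0, 0, 0], [0, 0, 0], [0, 0, 0], [0, 0, 0], [0, 0, 0]]}}

```text
t: 6.15
tcp_pos: [0.6217, -0.0965, 0.3553]
orientation: [[0.027, 1.0, 0.005], [1.0, -0.027, -0.004], [-0.003, 0.005, -1.0]]
ft_force: [-0.6, -0.0, -1.2]
finger_gap: 0.133
```

```bash
python3 -c "
from plan import *
plan((.6252,-.0865,.285),-.3)
im=eyes.read_camera('top');crop(im,200,130,160,130,5,'pics/t4.png')
im=eyes.read_camera('side');crop(im,270,90,140,120,5,'pics/s4.png')"
```

```text
t 6.15 pos [ 0.6217 -0.0965  0.3553] gap 11.4 F [-0.6 -0.  -1.2] yang -1.57 tilt [ 0.0054 -0.0036]
d local units(50mm): [0.207 0.057 1.405] mm [  3.5  10.  -70.3]
rot units: [ 0.0009  0.0006 -0.0035] rows>= 0.2
d local after rot: [0.201 0.069 1.405]
```

View pics/s4.png

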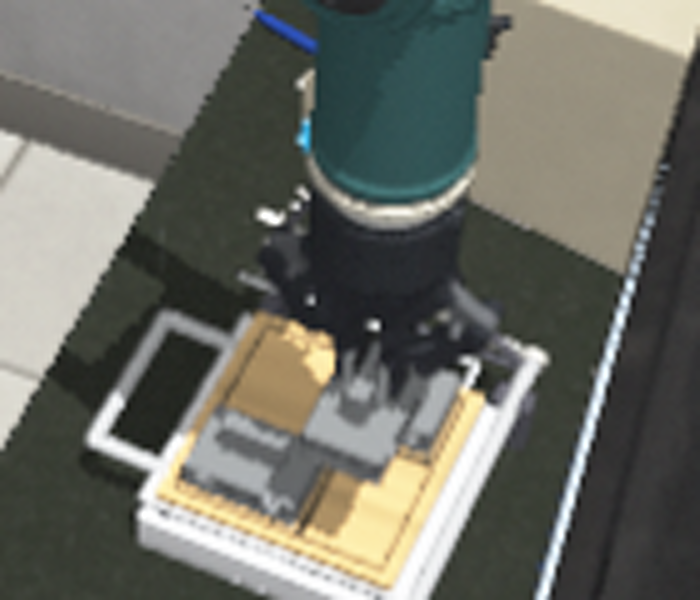

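View pics/t4.png

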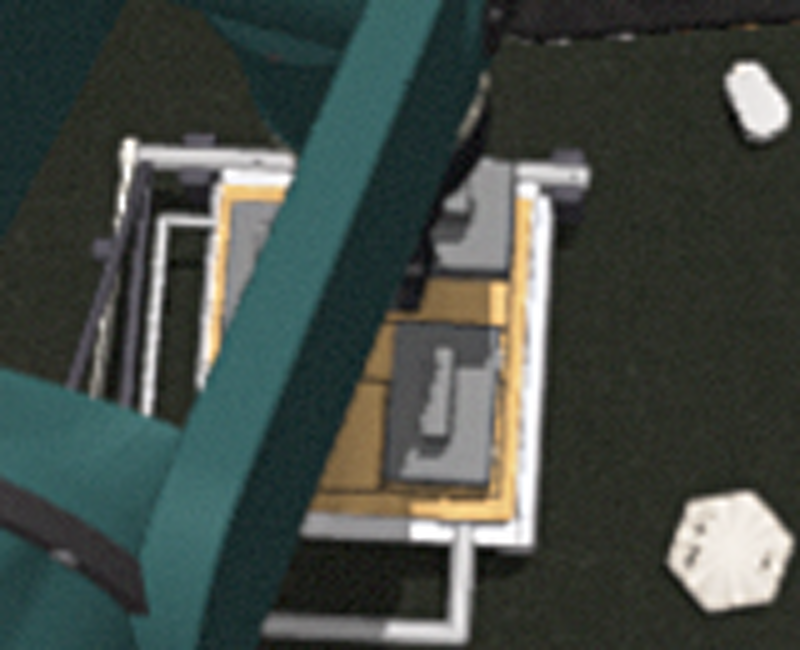

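```bash
python3 -c "
from h import *
print(back('top',[(302.3,184.2),(302.5,162)],.174))
print('exp', .6217-.024, -.0965-.002-.036)
# side: near-right lid corner in crop(350?) right corner at (385,480)bottom
print(proj('side',[[.6217+.024,-.1345,.148],[.6217-.024,-.1345,.174],[.6217+.024,-.1345,.174]])*5-[270*5,90*5]+2)
"
```

```text
[[ 0.59621247 -0.13614287  0.174     ]
 [ 0.64370236 -0.13483462  0.174     ]]
exp 0.5977 -0.1345
[[378.24513473 487.42687702]
 [298.05173188 431.22266018]
 [381.16873461 461.5753489 ]]
```

Emit:
{"op": "move_arm", "data": {"grip": [6, 6, 6, 6, 6, 6, 6, 6], "delta_pos": [[0.1, 0.03, 0.1], [0.08, 0.03, 0.2], [0, 0, 0.3], [0, 0, 0.3], [0, 0, 0.2], [0, 0, 0.1], [0, 0, 0], [0, 0, 0]], "delta_rot": [[0.001, 0.0006, -0.0035], [0, 0, 0], [0, 0, 0], [0, 0, 0], [0, 0, 0], [0, 0, 0], [0, 0, 0], [0, 0, 0]]}}

```text
t: 7.05
tcp_pos: [0.6207, -0.0951, 0.2904]
orientation: [[0.014, 1.0, -0.006], [1.0, -0.014, -0.001], [-0.001, -0.006, -1.0]]
ft_force: [-0.7, 0.1, -0.9]
finger_gap: 0.13
```

```bash
python3 -c "
from plan import *
plan((.6252,-.0865,.2645),-.3)
"
```

```text
t 7.05 pos [ 0.6207 -0.0951  0.2904] gap 11.1 F [-0.7  0.1 -0.9] yang -0.78 tilt [-0.0058 -0.0013]
d local units(50mm): [0.174 0.091 0.518] mm [  4.5   8.6 -25.9]
rot units: [-0.0009  0.0002 -0.0013] rows>= 0.1
d local after rot: [0.172 0.089 0.519]
```

Emit:
{"op": "move_arm", "data": {"grip": [6, 6, 6, 6, 6], "delta_pos": [[0.17, 0.09, 0], [0.12, 0.07, 0], [0.1, 0.05, 0.1], [0, 0, 0.1], [0, 0, 0]], "delta_rot": [[-0.0009, 0, -0.0013], [0, 0, 0], [0, 0, 0], [0, 0, 0], [0, 0, 0]]}}

```text
t: 7.55
tcp_pos: [0.6341, -0.0762, 0.2873]
orientation: [[0.002, 1.0, 0.007], [1.0, -0.002, -0.01], [-0.01, 0.007, -1.0]]
ft_force: [-0.2, 0.3, -1.8]
finger_gap: 0.127
```

```bash
python3 -c "
from plan import *
plan((.6252,-.0865,.2645),-.3)
"
```

```text
t 7.55 pos [ 0.6341 -0.0762  0.2873] gap 10.9 F [-0.2  0.3 -1.8] yang -0.1 tilt [ 0.0072 -0.0101]
d local units(50mm): [-0.202 -0.18   0.457] mm [ -8.9 -10.3 -22.8]
rot units: [0.0012 0.0016 0.0005] rows>= 0.1
d local after rot: [-0.207 -0.176  0.457]
```

Emit:
{"op": "move_arm", "data": {"grip": [6, 6, 6], "delta_pos": [[-0.1, -0.09, 0], [-0.1, -0.09, 0], [0, 0, 0]], "delta_rot": [[0.0012, 0.0016, 0], [0, 0, 0], [0, 0, 0]]}}

```text
t: 7.85
tcp_pos: [0.6251, -0.0856, 0.2877]
orientation: [[0.0, 1.0, 0.001], [1.0, -0.0, 0.001], [0.001, 0.001, -1.0]]
ft_force: [0.3, 0.4, -0.8]
finger_gap: 0.132
```

```bash
python3 -c "
from plan import *
plan((.6252,-.0865,.2645),-.3)
for i in range(3):
  eyes.read_camera('side'); plan((.6252,-.0865,.2645))
"
```

```text
t 7.85 pos [ 0.6251 -0.0856  0.2877] gap 11.3 F [ 0.3  0.4 -0.8] yang -0.01 tilt [0.0009 0.0009]
d local units(50mm): [-0.019  0.001  0.463] mm [  0.1  -0.9 -23.2]
rot units: [ 0.0001 -0.0001  0.0008] rows>= 0.0
d local after rot: [-0.019  0.002  0.463]
t 7.9 pos [ 0.6253 -0.0854  0.2876] gap 10.6 F [-0.3 -0.6 -1.2] yang -0.02 tilt [0.001  0.0011]
d local units(50mm): [-0.023 -0.002  0.463] mm [ -0.1  -1.1 -23.1]
t 7.95 pos [ 0.6255 -0.0853  0.2877] gap 11.3 F [-0.8 -0.4 -1.6] yang -0.02 tilt [0.0013 0.0011]
d local units(50mm): [-0.025 -0.007  0.463] mm [ -0.3  -1.2 -23.2]
t 8.0 pos [ 0.6256 -0.0852  0.2877] gap 11.1 F [-0.3 -0.5 -1.9] yang -0.01 tilt [0.0013 0.001 ]
d local units(50mm): [-0.026 -0.009  0.464] mm [ -0.4  -1.3 -23.2]
```

Emit:
{"op": "move_arm", "data": {"grip": [6, 6, 6, 6], "delta_pos": [[-0.03, 0, 0.14], [0, 0, 0.14], [0, 0, 0.1], [0, 0, 0.04]], "delta_rot": [[0, 0, 0], [0, 0, 0], [0, 0, 0], [0, 0, 0]]}}

```text
t: 8.4
tcp_pos: [0.6258, -0.0865, 0.2643]
orientation: [[0.0, 1.0, 0.001], [1.0, -0.0, 0.001], [0.001, 0.001, -1.0]]
ft_force: [0.9, -0.4, -1.5]
finger_gap: 0.128
```

```bash
python3 -c "
from plan import *
eyes.read_camera('side');plan((.6252,-.0865,.2645),-.3)
"
```

```text
t 8.45 pos [ 0.6257 -0.0865  0.2641] gap 11.0 F [ 0.2  1.  -2.2] yang -0.01 tilt [0.0005 0.0015]
d local units(50mm): [ 0.    -0.009 -0.009] mm [-0.5  0.   0.4]
rot units: [ 0.0001 -0.0002  0.0008] rows>= 0.0
d local after rot: [ 0.    -0.009 -0.009]
```

Emit:
{"op": "move_arm", "data": {"grip": [6, 6], "delta_pos": [[0, 0, 0.02], [0, 0, 0.01]], "delta_rot": [[0, 0, 0], [0, 0, 0]]}}

```text
t: 8.65
tcp_pos: [0.6259, -0.0863, 0.2632]
orientation: [[0.0, 1.0, 0.001], [1.0, -0.0, 0.002], [0.002, 0.001, -1.0]]
ft_force: [-2.7, 0.2, 5.1]
finger_gap: 0.126
```

```bash
python3 -c "
from plan import *
im=eyes.read_camera('side');crop(im,290,130,100,90,7,'pics/s5.png')
im=eyes.read_camera('top');crop(im,200,130,160,130,5,'pics/t5.png')
plan((.6252,-.0865,.2645),-.3)
"
```

```text
t 8.75 pos [ 0.6258 -0.0863  0.2633] gap 11.2 F [-0.8  0.4  2.7] yang -0.0 tilt [0.0009 0.0016]
d local units(50mm): [-0.004 -0.013 -0.025] mm [-0.6 -0.2  1.2]
rot units: [ 0.0001 -0.0003  0.0008] rows>= 0.0
d local after rot: [-0.004 -0.013 -0.025]
```

View pics/s5.png

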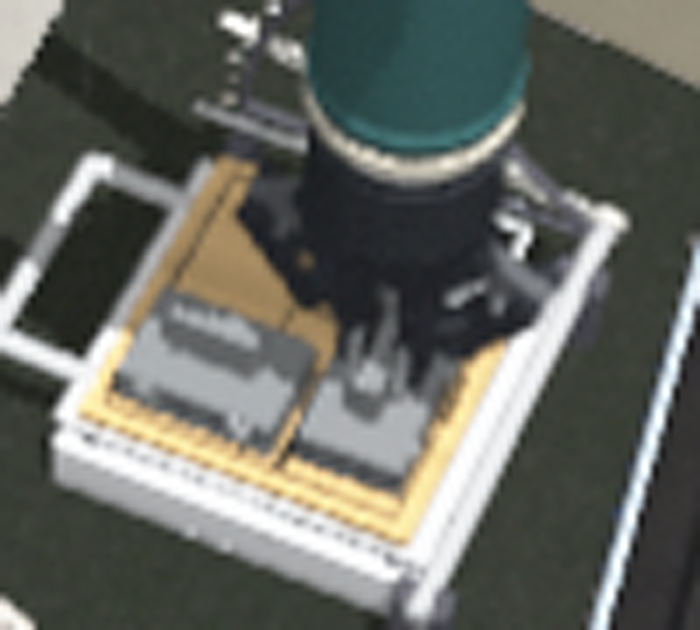

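View pics/t5.png

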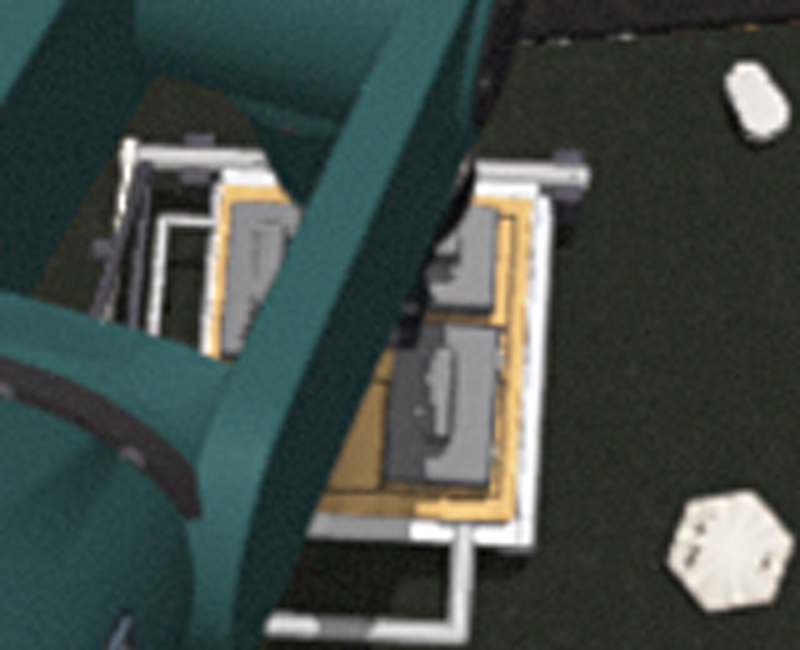

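Emit:
{"op": "move_arm", "data": {"grip": [30, 30, 30, 30, 30, 30, 30, 30], "delta_pos": [[0, 0, 0], [0, 0, 0], [0, 0, -0.3], [0, 0, -0.5], [0, 0, -0.5], [-0.5, -0.3, -0.5], [-0.8, -0.4, -0.3], [-0.8, -0.4, 0]], "delta_rot": [[0, 0, 0], [0, 0, 0], [0, 0, 0], [0, 0, 0], [0, 0, 0], [0, 0, 0], [0, 0, 0], [0, 0, 0]]}}

```text
t: 9.55
tcp_pos: [0.5729, -0.1899, 0.3774]
orientation: [[-0.008, 1.0, 0.008], [1.0, 0.008, 0.001], [0.001, 0.008, -1.0]]
ft_force: [-0.3, -0.8, -0.4]
finger_gap: 0.349
```

```bash
python3 -c "
from plan import *
plan((.588,-.3665,.30),-91)
print(back('top',[(299.5,185)],.082))
"
```

```text
t 9.55 pos [ 0.5729 -0.1899  0.3774] gap 29.8 F [-0.3 -0.8 -0.4] yang 0.46 tilt [0.0077 0.0007]
d local units(50mm): [-3.535  0.262  1.548] mm [  15.1 -176.6  -77.4]
rot units: [ 0.0009 -0.0011  0.2541] rows>= 10.6
d local after rot: [0.364 3.526 1.548]
[[ 0.61468713 -0.12473421  0.082     ]]
```

Emit:
{"op": "move_arm", "data": {"grip": [30, 30, 30, 30, 30, 30, 30, 30], "delta_pos": [[-0.7, 0.06, 0], [-0.8, 0.06, 0], [-0.8, 0.06, 0], [-0.7, 0.06, 0], [-0.4, 0.02, 0], [-0.1, 0, 0], [0, 0, 0], [0, 0, 0]], "delta_rot": [[0, 0, 0], [0, 0, 0], [0, 0, 0], [0, 0, 0.01], [0, 0, 0.018], [0, 0, 0.022], [0, 0, 0.023], [0, 0, 0.023]]}}

```text
t: 10.35
tcp_pos: [0.5815, -0.3789, 0.3904]
orientation: [[0.58, 0.814, 0.018], [0.814, -0.58, -0.009], [0.003, 0.02, -1.0]]
ft_force: [-0.6, 0.3, -0.4]
finger_gap: 0.349
```

```bash
python3 - <<'E'
from plan import *
from fit import *
S=np.load('S.npy')
plan((.588,-.3665,.25),-91.5)
ims={c:eyes.read_camera(c) for c in I}
np.savez('ims1.npz',**ims)
crop(ims['top'],200,140,160,120,5,'pics/t6.png')
crop(ims['side'],275,110,120,100,6,'pics/s6.png')
M={}
for c in I:
    for m in eyes.masks_of(c,'case_a')[:5]:
        ys,xs=np.nonzero(m['pixels']);b=back(c,[xs.mean(),ys.mean()],.08)[0,:2];print(c,round(m['score'],2),b.round(3))
        if np.hypot(*(b-[.625,-.09]))<.025: M[c]=m['pixels']
for cams in(tuple(M),('side',),('top',)):
    if all(c in M for c in cams):
        r=fitcase({c:M[c] for c in cams},(.625,-.09,np.pi/2),.056)
        d=r.x[:2]-S[:2];c,s=np.cos(S[2]),np.sin(S[2]);print(cams,r.x.round(4),round(r.fun,3),np.round([c*d[0]+s*d[1],-s*d[0]+c*d[1]],4))
E
```

```text
t 10.35 pos [ 0.5815 -0.3789  0.3904] gap 29.8 F [-0.6  0.3 -0.4] yang -35.47 tilt [ 0.0184 -0.0091]
d local units(50mm): [ 0.269 -0.095  2.808] mm [   6.5   12.4 -140.4]
rot units: [ 0.0027 -0.0021  0.1556] rows>= 6.5
d local after rot: [ 0.124 -0.252  2.809]
side 0.98 [ 0.631 -0.095]
side 0.83 [ 0.615 -0.029]
side 0.73 [ 0.563 -0.109]
side 0.32 [ 0.612 -0.492]
top 0.81 [ 0.622 -0.086]
top 0.73 [ 0.574 -0.355]
top 0.72 [ 0.554 -0.101]
top 0.64 [ 0.609 -0.024]
('side', 'top') [ 0.6263 -0.0863  1.595 ] 0.257 [ 0.0411 -0.025 ]
('side',) [ 0.6284 -0.0892  1.5968] 0.108 [ 0.0432 -0.0278]
('top',) [ 0.6246 -0.0856  1.5606] 0.085 [ 0.0393 -0.0242]
```

View pics/t6.png

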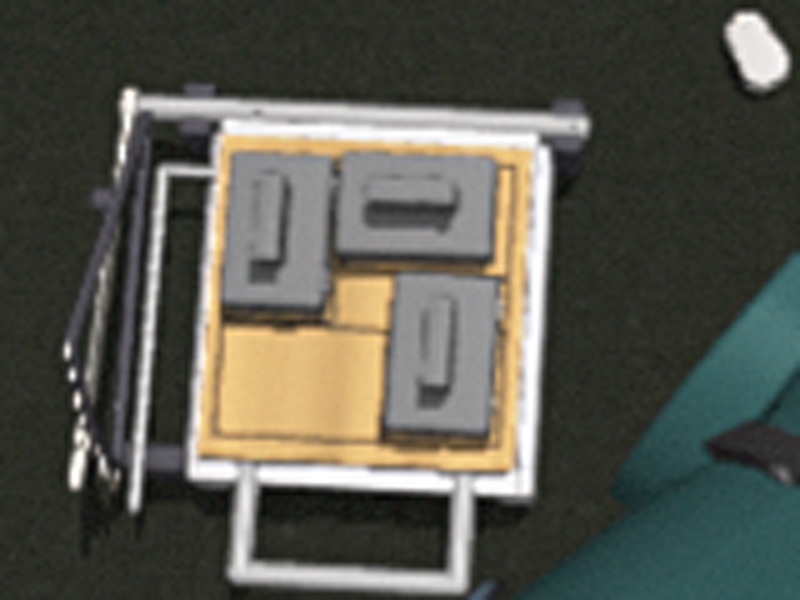

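View pics/s6.png

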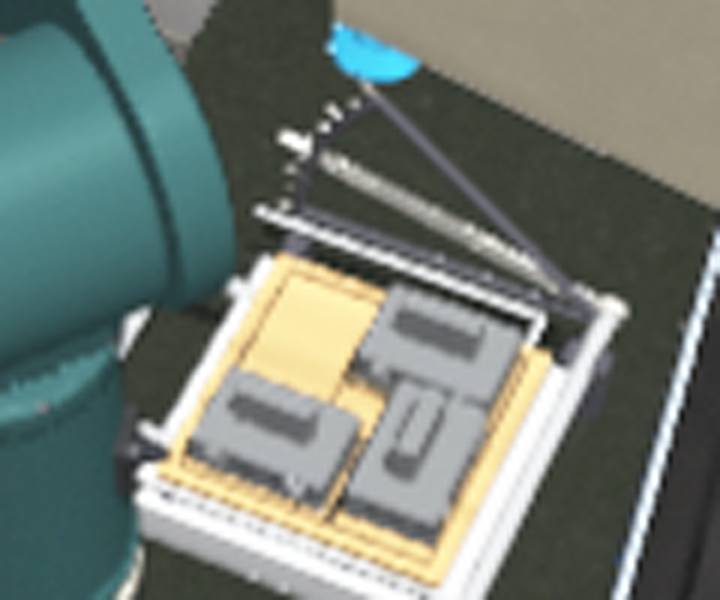

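Emit:
{"op": "move_arm", "data": {"grip": [30, 30, 30, 30, 30, 30, 30, 30], "delta_pos": [[0.13, -0.04, 0.2], [0.13, -0.1, 0.3], [0, 0, 0.4], [0, 0, 0.4], [0, 0, 0.4], [0, 0, 0.4], [0, 0, 0.3], [0, 0, 0.1]], "delta_rot": [[0.002, -0.002, 0.022], [0, 0, 0.023], [0, 0, 0.023], [0, 0, 0.023], [0, 0, 0.023], [0, 0, 0.02], [0, 0, 0.01], [0, 0, 0]]}}

```text
t: 11.35
tcp_pos: [0.5867, -0.3626, 0.2659]
orientation: [[0.999, 0.054, 0.005], [0.054, -0.998, -0.014], [0.004, 0.015, -1.0]]
ft_force: [-0.2, 0.4, -0.4]
finger_gap: 0.348
```

```bash
python3 - <<'E'
from plan import *
plan((.588,-.3665,.207),-91.5)
im=eyes.read_camera('side');crop(im,220,200,130,110,5,'pics/s7.png')
E
```

```text
t 11.35 pos [ 0.5867 -0.3626  0.2659] gap 29.7 F [-0.2  0.4 -0.4] yang -86.89 tilt [ 0.0052 -0.0143]
d local units(50mm): [0.017 0.063 1.179] mm [  1.3  -3.9 -58.9]
rot units: [ 0.0023 -0.0008  0.0128] rows>= 0.5
d local after rot: [0.029 0.078 1.178]
```

View pics/s7.png

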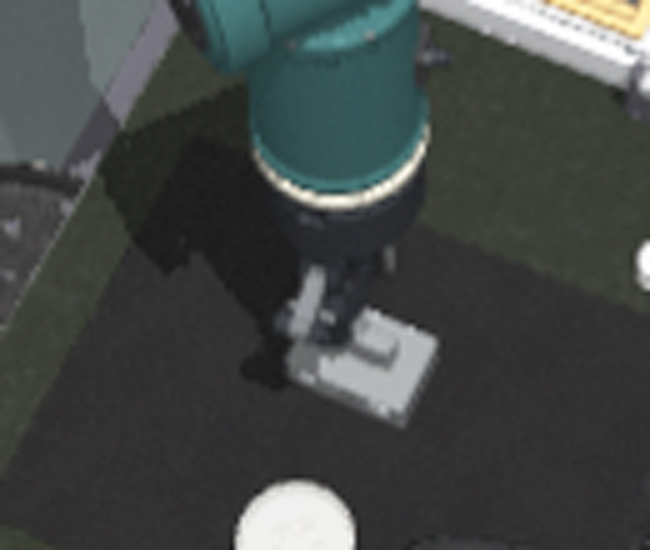

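Emit:
{"op": "move_arm", "data": {"grip": [30, 30, 30, 30, 30, 30], "delta_pos": [[0.03, 0.075, 0.1], [0, 0, 0.3], [0, 0, 0.3], [0, 0, 0.2], [0, 0, 0.1], [0, 0, 0.03]], "delta_rot": [[0.002, -0.0008, 0.0128], [0, 0, 0], [0, 0, 0], [0, 0, 0], [0, 0, 0], [0, 0, 0]]}}

```text
t: 12.0
tcp_pos: [0.5894, -0.3661, 0.2131]
orientation: [[1.0, -0.009, 0.002], [-0.009, -1.0, -0.004], [0.002, 0.004, -1.0]]
ft_force: [-0.5, -0.9, 0.7]
finger_gap: 0.351
```

```bash
python3 - <<'E'
from plan import *
im=eyes.read_camera('side');crop(im,220,200,130,110,5,'pics/s8.png')
plan((.588,-.3665,.209),-91.5)
E
```

```text
t 12.05 pos [ 0.5893 -0.3661  0.2131] gap 29.9 F [-0.1  0.5 -0.7] yang -90.54 tilt [ 0.0023 -0.0036]
d local units(50mm): [-0.027  0.008  0.082] mm [-1.3 -0.4 -4.1]
rot units: [ 0.0006 -0.0004  0.0027] rows>= 0.1
d local after rot: [-0.026  0.009  0.082]
```

Emit:
{"op": "move_arm", "data": {"grip": [30, 30, 8, 6, 6, 6], "delta_pos": [[-0.02, 0, 0.07], [0, 0, 0], [0, 0, 0], [0, 0, 0], [0, 0, 0], [0, 0, 0]], "delta_rot": [[0, 0, 0.0027], [0, 0, 0], [0, 0, 0], [0, 0, 0], [0, 0, 0], [0, 0, 0]]}}

```text
t: 12.65
tcp_pos: [0.5886, -0.3663, 0.2105]
orientation: [[1.0, -0.027, 0.004], [-0.027, -1.0, -0.005], [0.004, 0.005, -1.0]]
ft_force: [0.3, -0.9, -1.2]
finger_gap: 0.131
```

```bash
python3 - <<'E'
from plan import *
plan((.588,-.3665,.209),-91.5)
im=eyes.read_camera('side');crop(im,220,200,130,110,5,'pics/s8.png')
E
```

```text
t 12.65 pos [ 0.5886 -0.3663  0.2105] gap 11.2 F [ 0.3 -0.9 -1.2] yang -91.54 tilt [ 0.0037 -0.0048]
d local units(50mm): [-0.012  0.004  0.031] mm [-0.6 -0.2 -1.5]
rot units: [ 0.0007 -0.0006 -0.0001] rows>= 0.0
d local after rot: [-0.011  0.004  0.031]
```

View pics/s8.png

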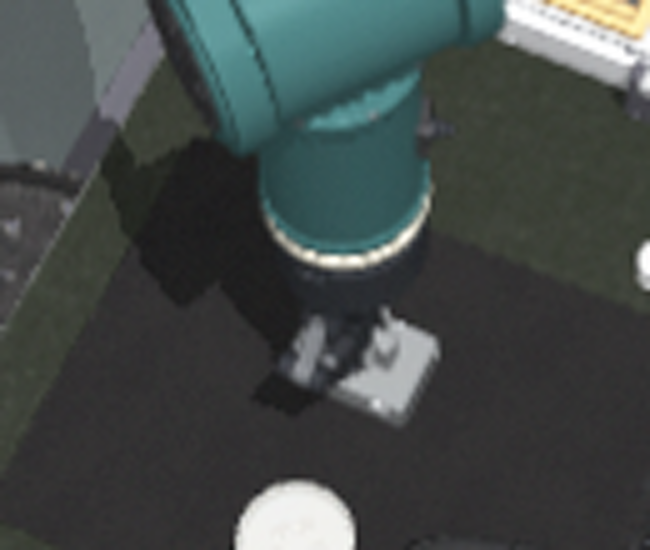

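Emit:
{"op": "move_arm", "data": {"grip": [6, 6, 6, 6, 6, 6, 6, 6], "delta_pos": [[0, 0, -0.2], [0, 0, -0.4], [0, 0, -0.5], [0, 0, -0.5], [0, 0, -0.5], [0, 0, -0.4], [0, 0, -0.3], [0, 0, -0.1]], "delta_rot": [[0, 0, 0], [0.0007, -0.0006, -0.01], [0, 0, -0.018], [0, 0, -0.022], [0, 0, -0.022], [0, 0, -0.022], [0, 0, -0.022], [0, 0, -0.022]]}}

```text
t: 13.5
tcp_pos: [0.5878, -0.3655, 0.3646]
orientation: [[0.643, 0.766, -0.001], [0.766, -0.643, 0.001], [-0.0, -0.002, -1.0]]
ft_force: [0.2, -0.7, -0.9]
finger_gap: 0.127
```

Emit:
{"op": "move_arm", "data": {"grip": [6, 6, 6, 6, 6, 6, 6, 6], "delta_pos": [[0, 0, 0], [0, 0, 0], [0, 0, 0], [0, 0, 0], [0, 0, 0], [0, 0, 0], [0, 0, 0], [0, 0, 0]], "delta_rot": [[0, 0, -0.022], [0, 0, -0.022], [0, 0, -0.022], [0, 0, -0.02], [0, 0, -0.012], [0, 0, -0.005], [0, 0, 0], [0, 0, 0]]}}

```text
t: 14.3
tcp_pos: [0.5874, -0.365, 0.3739]
orientation: [[0.02, 1.0, 0.005], [1.0, -0.02, -0.004], [-0.004, 0.005, -1.0]]
ft_force: [0.5, 1.3, -1.7]
finger_gap: 0.13
```

```bash
python3 - <<'E'
from plan import *
plan((.5454,-.0345,.36),-.3)
E
```

```text
t 14.3 pos [ 0.5874 -0.365   0.3739] gap 11.1 F [ 0.5  1.3 -1.7] yang -1.13 tilt [ 0.0052 -0.0042]
d local units(50mm): [ 6.593 -0.972  0.245] mm [-42.  330.5 -13.9]
rot units: [ 0.0008  0.0007 -0.0023] rows>= 0.1
d local after rot: [ 6.605 -0.875  0.277]
```

Emit:
{"op": "move_arm", "data": {"grip": [6, 6, 6, 6, 6, 6, 6, 6], "delta_pos": [[0.5, -0.07, 0], [0.8, -0.1, 0], [0.9, -0.12, 0.02], [0.9, -0.12, 0.02], [0.9, -0.12, 0.02], [0.9, -0.12, 0.02], [0.8, -0.1, 0], [0.5, -0.06, 0]], "delta_rot": [[0.0008, 0.0007, -0.0023], [0, 0, 0], [0, 0, 0], [0, 0, 0], [0, 0, 0], [0, 0, 0], [0, 0, 0], [0, 0, 0]]}}

```text
t: 15.1
tcp_pos: [0.549, -0.049, 0.371]
orientation: [[0.021, 1.0, 0.006], [1.0, -0.021, -0.004], [-0.004, 0.006, -1.0]]
ft_force: [0.4, -0.6, -2.0]
finger_gap: 0.132
```

```bash
python3 - <<'E'
from plan import *
plan((.5454,-.0345,.29),-.3)
E
```

```text
t 15.1 pos [ 0.549 -0.049  0.371] gap 11.3 F [ 0.4 -0.6 -2. ] yang -1.18 tilt [ 0.006  -0.0038]
d local units(50mm): [ 0.295 -0.088  1.618] mm [ -3.6  14.5 -81. ]
rot units: [ 0.001   0.0006 -0.0024] rows>= 0.1
d local after rot: [ 0.29  -0.073  1.619]
```

Emit:
{"op": "move_arm", "data": {"grip": [6, 6, 6, 6, 6, 6, 6], "delta_pos": [[0.12, -0.05, 0], [0.1, -0.03, 0.1], [0.03, 0, 0.3], [0, 0, 0.4], [0, 0, 0.4], [0, 0, 0.3], [0, 0, 0.1]], "delta_rot": [[0.001, 0.0006, -0.0024], [0, 0, 0], [0, 0, 0], [0, 0, 0], [0, 0, 0], [0, 0, 0], [0, 0, 0]]}}

```text
t: 15.8
tcp_pos: [0.5463, -0.037, 0.2901]
orientation: [[0.007, 1.0, 0.006], [1.0, -0.007, -0.002], [-0.002, 0.006, -1.0]]
ft_force: [-0.3, -0.1, -0.2]
finger_gap: 0.132
```

```bash
python3 - <<'E'
from plan import *
im=eyes.read_camera('side');crop(im,270,90,140,120,5,'pics/s9.png')
plan((.5454,-.0345,.264),-.3)
E
```

```text
t 15.85 pos [ 0.5463 -0.0371  0.29  ] gap 10.8 F [-0.3  0.1 -2. ] yang -0.4 tilt [ 0.0056 -0.0024]
d local units(50mm): [ 0.052 -0.02   0.519] mm [ -0.9   2.6 -26. ]
rot units: [ 0.0009  0.0004 -0.0003] rows>= 0.0
d local after rot: [ 0.051 -0.017  0.519]
```

View pics/s9.png

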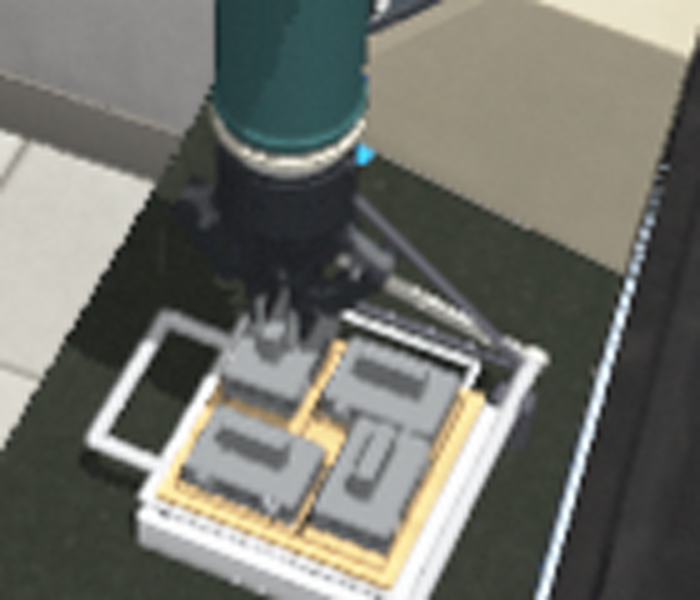

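Emit:
{"op": "move_arm", "data": {"grip": [6, 6, 6, 6, 6], "delta_pos": [[0.05, -0.02, 0.1], [0, 0, 0.15], [0, 0, 0.15], [0, 0, 0.1], [0, 0, 0.03]], "delta_rot": [[0.0009, 0.0004, 0], [0, 0, 0], [0, 0, 0], [0, 0, 0], [0, 0, 0]]}}

```text
t: 16.35
tcp_pos: [0.5467, -0.0359, 0.2632]
orientation: [[0.009, 1.0, 0.003], [1.0, -0.009, -0.001], [-0.001, 0.003, -1.0]]
ft_force: [0.1, -0.7, -2.3]
finger_gap: 0.125
```

```bash
python3 - <<'E'
from plan import *
im=eyes.read_camera('side');crop(im,290,130,100,90,7,'pics/s10.png')
plan((.5454,-.0345,.262),-.3)
E
```

```text
t 16.4 pos [ 0.5467 -0.0359  0.2632] gap 11.0 F [ 0.1 -0.4 -1.9] yang -0.52 tilt [ 0.0033 -0.0007]
d local units(50mm): [ 0.028 -0.026  0.024] mm [-1.3  1.4 -1.2]
rot units: [ 0.0005  0.0001 -0.0006] rows>= 0.0
d local after rot: [ 0.028 -0.026  0.024]
```

View pics/s10.png

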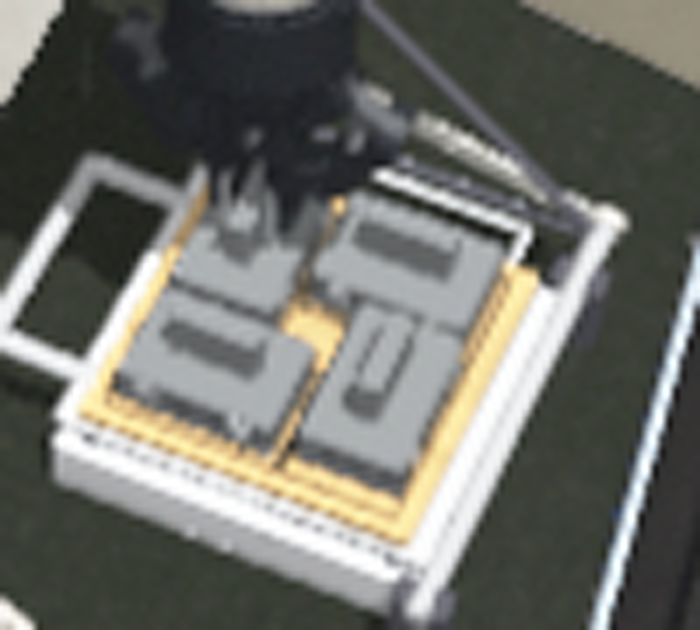

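Emit:
{"op": "move_arm", "data": {"grip": [6, 6, 30, 30, 30, 30, 30, 30], "delta_pos": [[0.02, -0.025, 0.01], [0, 0, 0.02], [0, 0, 0], [0, 0, 0], [0, 0, -0.3], [0, 0, -0.5], [0, 0, -0.6], [0, 0, -0.5]], "delta_rot": [[0, 0, 0], [0, 0, 0], [0, 0, 0], [0, 0, 0], [0, 0, 0], [0, 0, 0], [0, 0, 0], [0, 0, 0]]}}

```text
t: 17.2
tcp_pos: [0.5442, -0.0344, 0.3576]
orientation: [[0.009, 1.0, -0.001], [1.0, -0.009, 0.0], [0.0, -0.001, -1.0]]
ft_force: [0.4, -0.8, 0.3]
finger_gap: 0.354
```

Emit:
{"op": "move_arm", "data": {"grip": [30, 30, 30, 30, 30], "delta_pos": [[0, -0.4, -0.3], [0, -0.6, 0], [0, -0.6, 0], [0, -0.4, 0], [0, -0.1, 0]], "delta_rot": [[0, 0, 0], [0, 0, 0], [0, 0, 0], [0, 0, 0], [0, 0, 0]]}}

```text
t: 17.7
tcp_pos: [0.4392, -0.0338, 0.3789]
orientation: [[0.008, 1.0, 0.014], [1.0, -0.008, -0.003], [-0.003, 0.014, -1.0]]
ft_force: [-0.4, -0.8, 0.2]
finger_gap: 0.349
```

```bash
cat > chk.py <<'E'
from plan import *
from fit import *
import sys
S=np.load('S.npy');n=sys.argv[1]
ims={c:eyes.read_camera(c) for c in I}
np.savez(f'ims{n}.npz',**ims)
crop(ims['top'],200,140,160,120,5,f'pics/t{n}.png')
crop(ims['side'],275,110,120,100,6,f'pics/s{n}.png')
G={'near':(-27,-40,0),'far':(27,40,0),'left':(-40,27,np.pi/2),'right':(40,-27,np.pi/2)}
for k,g in G.items():
    w=pose(S,[[g[0]/1e3,g[1]/1e3,.08]])[0];M={}
    for c in I:
        for m in eyes.masks_of(c,'case_a')[:6]:
            ys,xs=np.nonzero(m['pixels']);b=back(c,[xs.mean(),ys.mean()],.078)[0]
            if np.hypot(*(b-w)[:2])<.022 and m['score']>.25: M.setdefault(c,m['pixels'])
    for cams in{tuple(M),*[(c,) for c in M]}:
        if not cams: continue
        r=fitcase({c:M[c] for c in cams},(w[0],w[1],S[2]+g[2]),.056)
        d=r.x[:2]-S[:2];c,s=np.cos(S[2]),np.sin(S[2]);print(k,cams,'err mm',np.round([(c*d[0]+s*d[1])*1e3-g[0],(-s*d[0]+c*d[1])*1e3-g[1]],1),'yaw err',round(r.x[2]-S[2]-g[2],3),round(r.fun,3))
E
python3 chk.py 11; python3 -c "
from plan import *
plan((.457,-.0613,.201),-.3)"
```

```text
near ('side', 'top') err mm [-0.4  1.3] yaw err -0.019 0.251
near ('side',) err mm [ 1.2 -0.9] yaw err 0.061 0.161
near ('top',) err mm [-1.2  1.9] yaw err -0.028 0.063
far ('side',) err mm [ 2.1 -3.2] yaw err 0.02 0.257
left ('side', 'top') err mm [ 1.4 -0.6] yaw err -0.059 0.675
left ('side',) err mm [3.4 2.8] yaw err 0.0 0.158
left ('top',) err mm [ 0.2 -1.4] yaw err -0.055 0.47
right ('side', 'top') err mm [1.1 2.8] yaw err 0.029 0.313
right ('side',) err mm [ 3.2 -0.2] yaw err 0.041 0.153
right ('top',) err mm [-0.6  3.3] yaw err -0.004 0.101
t 18.2 pos [ 0.4418 -0.0342  0.3786] gap 30.2 F [ 0.1  0.7 -0.7] yang -0.43 tilt [ 0.0147 -0.0031]
d local units(50mm): [-0.53   0.255  3.557] mm [  15.2  -27.1 -177.6]
rot units: [ 0.0023  0.0005 -0.0004] rows>= 0.1
d local after rot: [-0.541  0.306  3.551]
```

View pics/t11.png

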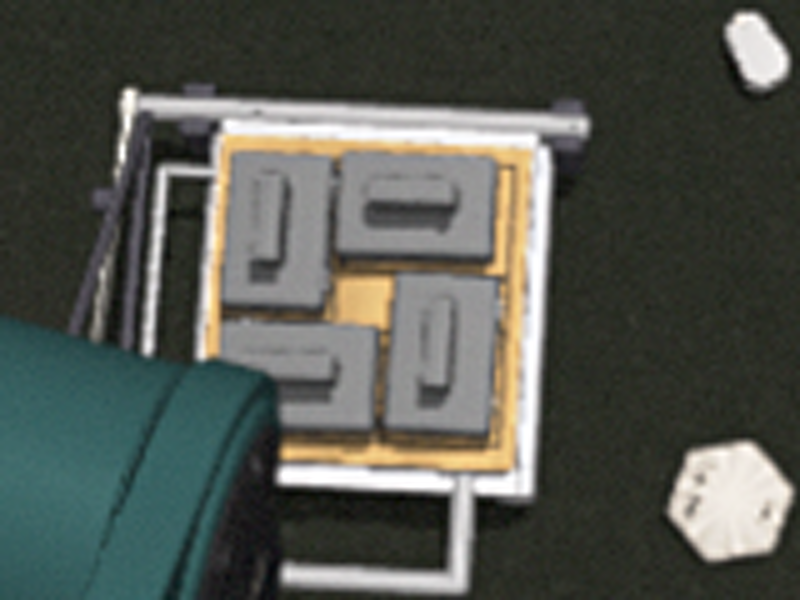

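View pics/s11.png

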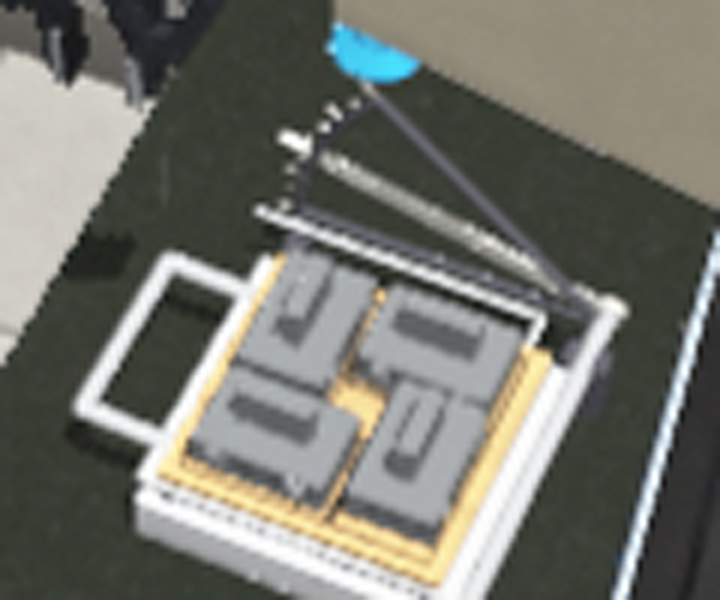

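Emit:
{"op": "move_arm", "data": {"grip": [30, 30, 30, 30, 30, 30, 30, 30], "delta_pos": [[-0.27, 0.15, 0], [-0.27, 0.15, 0.2], [0, 0, 0.4], [0, 0, 0.5], [0, 0, 0.5], [0, 0, 0.4], [0, 0, 0.2], [0, 0, 0]], "delta_rot": [[0.0023, 0.0005, 0], [0, 0, 0], [0, 0, 0], [0, 0, 0], [0, 0, 0], [0, 0, 0], [0, 0, 0], [0, 0, 0]]}}

```text
t: 19.0
tcp_pos: [0.4639, -0.0709, 0.2619]
orientation: [[0.01, 1.0, 0.004], [1.0, -0.01, -0.003], [-0.003, 0.004, -1.0]]
ft_force: [-0.0, -0.4, -0.1]
finger_gap: 0.352
```

```bash
python3 - <<'E'
from plan import *
plan((.457,-.0613,.203),-.3)
im=eyes.read_camera('side');crop(im,265,110,120,100,6,'pics/s12.png')
E
```

```text
t 19.0 pos [ 0.4639 -0.0709  0.2619] gap 30.0 F [-0.  -0.4 -0.1] yang -0.56 tilt [ 0.0035 -0.0026]
d local units(50mm): [ 0.194 -0.144  1.176] mm [ -6.9   9.6 -58.9]
rot units: [ 0.0006  0.0004 -0.0007] rows>= 0.0
d local after rot: [ 0.191 -0.139  1.177]
```

View pics/s12.png

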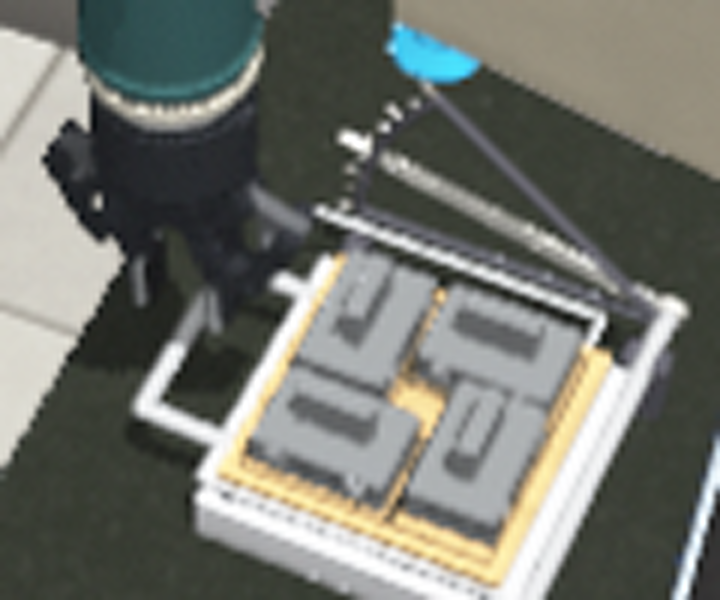

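Emit:
{"op": "move_arm", "data": {"grip": [30, 30, 30, 30, 30, 30], "delta_pos": [[0.12, -0.08, 0], [0.08, -0.06, 0.2], [0, 0, 0.3], [0, 0, 0.3], [0, 0, 0.2], [0, 0, 0.1]], "delta_rot": [[0.0006, 0.0004, 0], [0, 0, 0], [0, 0, 0], [0, 0, 0], [0, 0, 0], [0, 0, 0]]}}

```text
t: 19.65
tcp_pos: [0.4588, -0.0599, 0.2088]
orientation: [[0.009, 1.0, 0.01], [1.0, -0.009, -0.003], [-0.003, 0.01, -1.0]]
ft_force: [0.5, -0.0, 0.8]
finger_gap: 0.352
```

```bash
python3 - <<'E'
from plan import *
plan((.457,-.0613,.203),-.3)
im=eyes.read_camera('side');crop(im,265,110,120,100,6,'pics/s13.png')
im=eyes.read_camera('top');crop(im,200,140,160,140,5,'pics/t13.png')
E
```

```text
t 19.65 pos [ 0.4588 -0.0599  0.2088] gap 30.1 F [ 0.5 -0.   0.8] yang -0.5 tilt [ 0.0103 -0.0028]
d local units(50mm): [-0.028 -0.036  0.116] mm [-1.8 -1.4 -5.8]
rot units: [ 0.0016  0.0004 -0.0006] rows>= 0.1
d local after rot: [-0.029 -0.035  0.117]
```

View pics/s13.png

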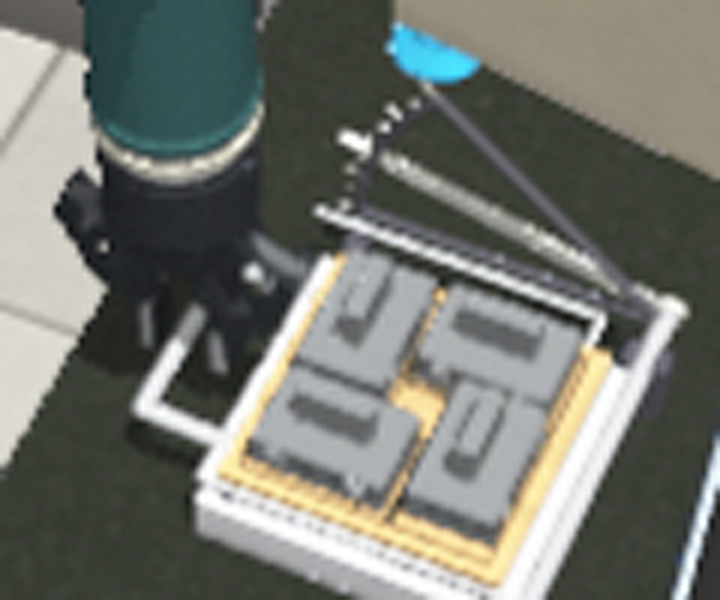

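Emit:
{"op": "move_arm", "data": {"grip": [30, 20, 10, 5, 5, 5], "delta_pos": [[0, -0.035, 0.06], [0, 0, 0], [0, 0, 0], [0, 0, 0], [0, 0, 0], [0, 0, 0]], "delta_rot": [[0.0016, 0.0004, 0], [0, 0, 0], [0, 0, 0], [0, 0, 0], [0, 0, 0], [0, 0, 0]], "squeeze": 30}}

```text
t: 20.35
tcp_pos: [0.4576, -0.06, 0.2068]
orientation: [[0.01, 1.0, 0.002], [1.0, -0.01, -0.0], [-0.0, 0.002, -1.0]]
ft_force: [0.6, 0.2, -4.2]
finger_gap: 0.101
```

```bash
python3 - <<'E'
from plan import *
plan((.457,-.0613,.203),-.3)
E
```

```text
t 20.35 pos [ 0.4576 -0.06    0.2068] gap 8.6 F [ 0.6  0.2 -4.2] yang -0.55 tilt [ 0.0016 -0.0002]
d local units(50mm): [-0.025 -0.012  0.077] mm [-0.6 -1.3 -3.8]
rot units: [ 0.0002  0.     -0.0007] rows>= 0.0
d local after rot: [-0.025 -0.012  0.077]
```

Emit:
{"op": "move_arm", "data": {"grip": [5, 5, 5, 5, 5, 5, 5, 5], "delta_pos": [[0, 0, -0.05], [0, 0, -0.08], [0, 0.005, -0.1], [0, 0.01, -0.1], [0, 0.01, -0.1], [0, 0.015, -0.1], [0, 0.015, -0.1], [0, 0.015, -0.06]], "delta_rot": [[0, 0, 0], [0, 0, 0], [0, 0, 0], [0, 0, 0], [0, 0, 0], [0, 0, 0], [0, 0, 0], [0, 0, 0]]}}

```text
t: 21.15
tcp_pos: [0.4614, -0.0601, 0.2443]
orientation: [[0.01, 1.0, 0.002], [1.0, -0.01, -0.0], [-0.0, 0.002, -1.0]]
ft_force: [0.3, -0.9, -5.1]
finger_gap: 0.099
```

```bash
python3 - <<'E'
from plan import *
plan((.4645,-.06,.257),-.5)
ims={c:eyes.read_camera(c) for c in I};np.savez('ims14.npz',**ims)
crop(ims['side'],285,115,95,75,8,'pics/s14.png')
crop(ims['top'],195,140,130,100,6,'pics/t14.png')
E
```

```text
t 21.15 pos [ 0.4614 -0.0601  0.2443] gap 8.5 F [ 0.3 -0.9 -5.1] yang -0.57 tilt [ 0.0019 -0.0003]
d local units(50mm): [ 0.003  0.062 -0.254] mm [ 3.1  0.1 12.7]
rot units: [ 0.0003  0.     -0.0002] rows>= 0.0
d local after rot: [ 0.003  0.062 -0.255]
```

View pics/s14.png

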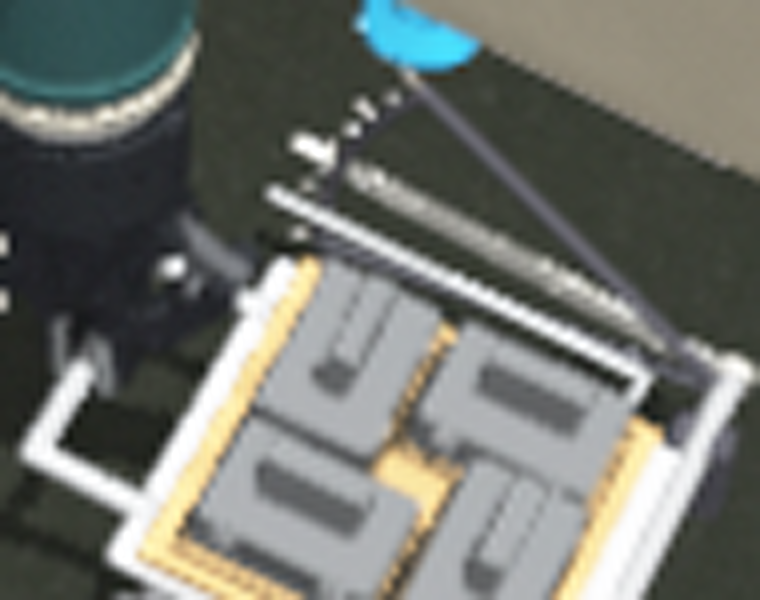

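View pics/t14.png

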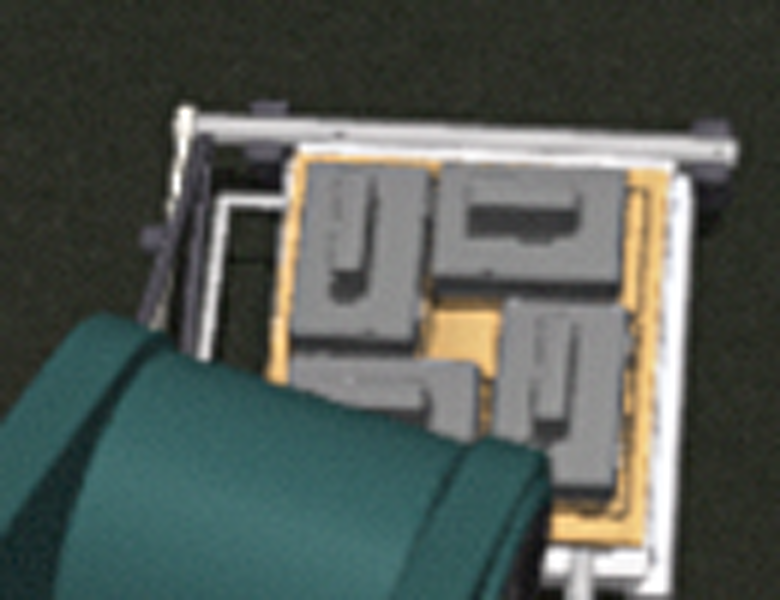

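```bash
cat > mk2.py <<'E'
from fit import *
import sys
f=np.load(sys.argv[1]);S=np.array([.587,-.0606,.0032])
x0,y0,w,h,k=285,115,95,75,8
im=cv2.resize(f['side'][y0:y0+h,x0:x0+w,::-1],None,fx=k,fy=k,interpolation=cv2.INTER_CUBIC)
P=lambda L:(proj('side',pose(S,L))+.5-[x0,y0])*k-.5
for th,col in((.19,(255,0,0)),(.235,(0,255,0)),(.28,(0,0,255))):
    a=P([[.09-R*np.cos(th),.12,.042+R*np.sin(th)] for R in(0,.19)])
    print(th,a.round().tolist(),'slope deg',np.degrees(np.arctan2(*(a[0]-a[1])[::-1])).round(2))
    cv2.line(im,*[tuple(int(v) for v in q) for q in a],col,1)
for th in(0,.15,.173,.2,.235):
    a=P([[.09-R*np.cos(th)+.0*np.sin(th),.1,.042+R*np.sin(th)] for R in(.02,.19)])
    print('deckarm',th,'slope',np.degrees(np.arctan2(*(a[0]-a[1])[::-1])).round(2))
cv2.imwrite(sys.argv[2],im)
E
python3 mk2.py ims14.npz pics/m14.png
```

```text
0.19 [[728.0, 363.0], [286.0, 152.0]] slope deg 25.54
0.235 [[728.0, 363.0], [291.0, 140.0]] slope deg 27.05
0.28 [[728.0, 363.0], [296.0, 129.0]] slope deg 28.57
deckarm 0 slope 19.31
deckarm 0.15 slope 24.24
deckarm 0.173 slope 24.99
deckarm 0.2 slope 25.88
deckarm 0.235 slope 27.03
```

View pics/m14.png

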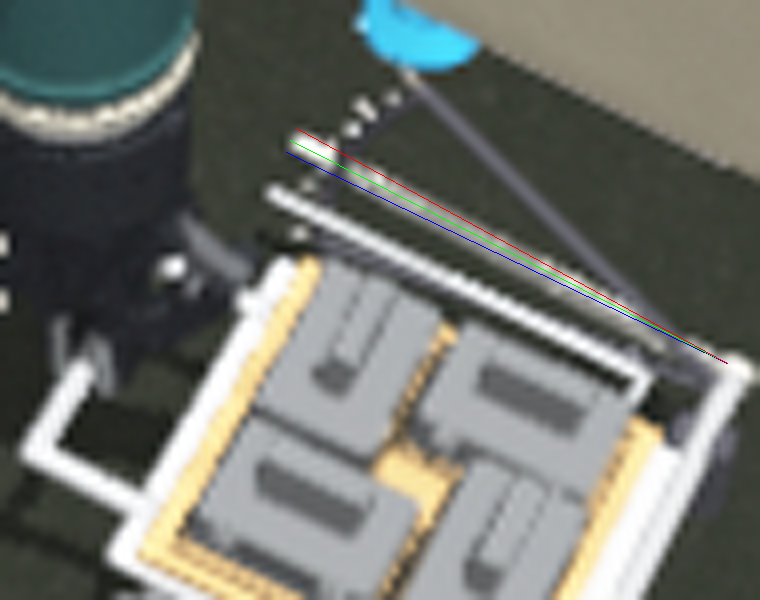

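```bash
cat > sl.py <<'E'
from fit import *
import sys
def line(g,p0,p1,half,ex):
    # centroid along normals, image px coords
    p0,p1=np.array(p0,float),np.array(p1,float);d=(p1-p0)/np.linalg.norm(p1-p0);n=np.array([-d[1],d[0]])
    for it in range(3):
        T=np.linspace(0,np.linalg.norm(p1-p0),60);o=np.linspace(-half,half,25);pts=[]
        for t in T:
            q=p0+d*t+o[:,None]*n
            v=cv2.remap(g,q[:,0].astype(np.float32)[None],q[:,1].astype(np.float32)[None],cv2.INTER_LINEAR)[0]
            wv=np.clip(v-max(90,v.max()*.6),0,None)
            if wv.sum()>20: pts.append(p0+d*t+n*(o*wv).sum()/wv.sum())
        pts=np.array(pts,np.float32)
        vx,vy,x,y=cv2.fitLine(pts,cv2.DIST_HUBER,0,.01,.01).ravel()
        if vx<0: vx,vy=-vx,-vy
        nd=np.array([vx,vy]);L=np.linalg.norm(p1-p0);mid=np.array([x,y]);c=(p0+p1)/2;c=mid+nd*((c-mid)@nd)
        p0,p1=c-nd*L/2,c+nd*L/2;d=nd;n=np.array([-d[1],d[0]])
    return np.degrees(np.arctan2(vy,vx)),len(pts),p0,p1
def C(x,y): return ((x+.5)/8-.5+285,(y+.5)/8-.5+115)
if __name__=='__main__':
    f=np.load(sys.argv[1]);g=f['side'].min(2).astype(np.float32)
    a=eval(sys.argv[2])
    print('marker',line(g,C(360,172),C(620,306),2,0))
    print('deck',line(g,C(*a[0]),C(*a[1]),1.5,0))
E
python3 sl.py ims14.npz '((285,198),(630,370))'
python3 - <<'E'
from sl import *
f=np.load('ims0.npz');g=f['side'].min(2).astype(np.float32)
k=lambda x,y:((x+.5)/8-.5+275,(y+.5)/8-.5+110)
print('flat deck',line(g,k(360,285),k(700,415),1.5,0));print('marker0',line(g,C(360,172),C(620,306),2,0))
E
```

```text
marker (np.float32(27.43288), 60, array([329.36111604, 136.45146636]), array([361.81215606, 153.29612203]))
deck (np.float32(25.940222), 60, array([320.11324453, 139.4625279 ]), array([363.44571662, 160.5412524 ]))
flat deck (np.float32(20.528702), 60, array([319.50265264, 145.34579268]), array([362.11389257, 161.30181757]))
marker0 (np.float32(27.393911), 60, array([329.35908988, 136.45479646]), array([361.82157908, 153.27737548]))
```

Emit:
{"op": "move_arm", "data": {"grip": [5, 5, 5, 5, 5], "delta_pos": [[0, 0.01, -0.04], [0, 0.015, -0.06], [0, 0.015, -0.06], [0, 0.005, -0.025], [0, 0, 0]], "delta_rot": [[0, 0, 0], [0, 0, 0], [0, 0, 0], [0, 0, 0], [0, 0, 0]]}}

```text
t: 21.75
tcp_pos: [0.4635, -0.0602, 0.2537]
orientation: [[0.01, 1.0, 0.001], [1.0, -0.01, -0.0], [-0.0, 0.001, -1.0]]
ft_force: [0.9, -0.6, -4.8]
finger_gap: 0.101
```

```bash
python3 - <<'E'
from plan import *
plan((.4636,-.06,.2536),-.5)
ims={c:eyes.read_camera(c) for c in I};np.savez('ims15.npz',**ims)
crop(ims['side'],285,115,95,75,8,'pics/s15.png')
crop(ims['top'],195,140,130,100,6,'pics/t15.png')
# ticks
from fit import *
S=np.array([.587,-.0606,.0032])
for dg in range(0,45,5):
    t=np.radians(dg);print(dg,(((proj('side',pose(S,[[.09-.172*np.cos(t),.112,.042+.172*np.sin(t)]]))+.5-[285,115])*8-.5)).round().tolist())
E
python3 sl.py ims15.npz '((290,180),(630,362))'
```

```text
t 21.75 pos [ 0.4635 -0.0602  0.2537] gap 8.6 F [ 0.9 -0.6 -4.8] yang -0.57 tilt [ 0.0009 -0.0003]
d local units(50mm): [0.004 0.002 0.003] mm [ 0.1  0.2 -0.1]
rot units: [ 0.0002  0.     -0.0002] rows>= 0.0
d local after rot: [0.004 0.002 0.003]
0 [[311.0, 236.0]]
5 [[313.0, 213.0]]
10 [[319.0, 191.0]]
15 [[327.0, 170.0]]
20 [[339.0, 150.0]]
25 [[354.0, 132.0]]
30 [[372.0, 115.0]]
35 [[393.0, 100.0]]
40 [[418.0, 87.0]]
marker (np.float32(27.401167), 60, array([329.35850243, 136.45707176]), array([361.81886129, 153.28376253]))
deck (np.float32(27.499344), 60, array([320.39234023, 137.8639096 ]), array([363.15178393, 160.12244682]))
```

View pics/s15.png

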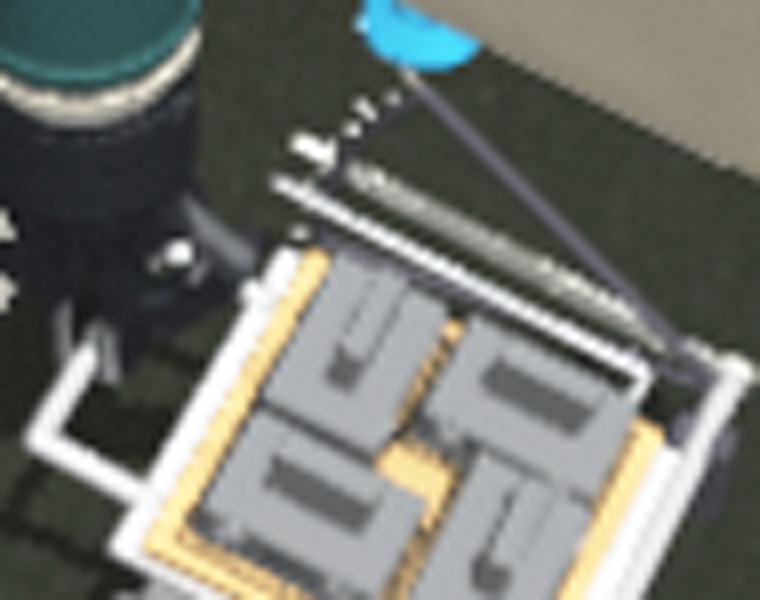

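View pics/t15.png

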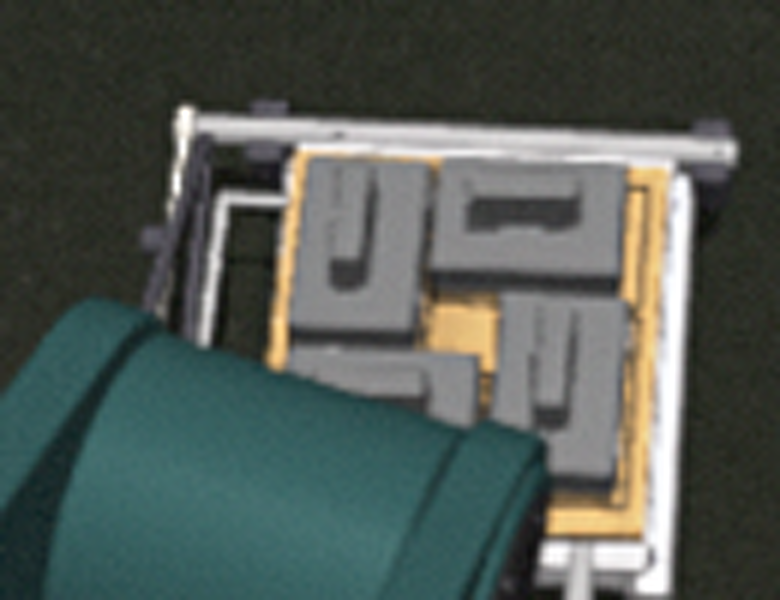

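Emit:
{"op": "move_arm", "data": {"grip": [5, 5, 5, 5], "delta_pos": [[0, 0, -0.01], [0, 0, 0], [0, 0, 0], [0, 0, 0]], "delta_rot": [[0, 0, 0], [0, 0, 0], [0, 0, 0], [0, 0, 0]]}}

```text
t: 22.25
tcp_pos: [0.4635, -0.0602, 0.254]
orientation: [[0.01, 1.0, 0.001], [1.0, -0.01, -0.0], [-0.0, 0.001, -1.0]]
ft_force: [1.2, -0.9, -5.0]
finger_gap: 0.1
```

```bash
python3 - <<'E'
from plan import *
plan((.4636,-.06,.2536),-.5)
ims={c:eyes.read_camera(c) for c in I};np.savez('ims16.npz',**ims)
crop(ims['side'],290,130,95,75,8,'pics/s16.png')
plan((.4636,-.06,.2536),-.5)
# case silhouettes on tilted deck, relative to place, th fixed
from fit import *
import fit
th=.218;S=np.load('S.npy')
def P3(S,L): # deck-frame pts (deck_center) -> world
    L=np.asarray(L,float);x=L[:,0]-.09;z=L[:,2]+.014
    return pose(S,np.c_[.09+x*np.cos(th)+z*np.sin(th),L[:,1],.042-x*np.sin(th)+z*np.cos(th)])
G={'near':(-.027,-.040,0),'far':(.027,.040,0),'left':(-.040,.027,np.pi/2),'right':(.040,-.027,np.pi/2)}
for c in I:
  ms=eyes.masks_of(c,'case_a')
  for k,g in G.items():
    q=proj(c,P3(S,[[g[0],g[1],.026]]))[0]
    b=[m for m in ms if m['score']>.25 and np.hypot(*(np.array([np.nonzero(m['pixels'])[1].mean(),np.nonzero(m['pixels'])[0].mean()])-q))<8]
    if not b: print(c,k,'none');continue
    m=b[0]['pixels'];ys,xs=np.nonzero(m);x0,y0=xs.min()-10,ys.min()-10;w,h=np.ptp(xs)+21,np.ptp(ys)+21
    a=m[y0:y0+h,x0:x0+w].astype(np.float32)
    def cost(p):
        M=np.zeros((h*4,w*4),np.uint8)
        for B in(BODY,RAIL):
            u=(proj(c,P3(S,pose(p,B)))+.5-[x0,y0])*4-.5
            cv2.fillConvexPoly(M,cv2.convexHull(np.round(u*16).astype(np.int32)),1,shift=4)
        return np.abs(a-cv2.resize(M.astype(np.float32),(w,h),interpolation=cv2.INTER_AREA)).sum()/a.sum()
    g=np.array(g);r=minimize(cost,g,method='Nelder-Mead',options=dict(initial_simplex=[g,g+[.006,0,0],g+[0,.006,0],g+[0,0,.1]],xatol=1e-4,fatol=1e-4))
    print(c,k,'err mm',((r.x-g)[:2]*1e3).round(1),'yaw',(r.x-g)[2].round(3),round(r.fun,3))
E
python3 sl.py ims16.npz '((290,180),(630,362))'
```

```text
t 22.25 pos [ 0.4635 -0.0602  0.254 ] gap 8.5 F [ 1.2 -0.9 -5. ] yang -0.57 tilt [ 0.001  -0.0002]
d local units(50mm): [0.004 0.001 0.008] mm [ 0.1  0.2 -0.4]
rot units: [ 0.0002  0.     -0.0002] rows>= 0.0
d local after rot: [0.004 0.001 0.008]
t 22.35 pos [ 0.4635 -0.0602  0.254 ] gap 8.8 F [ 1.1  0.5 -5.1] yang -0.57 tilt [ 0.001  -0.0003]
d local units(50mm): [0.004 0.002 0.007] mm [ 0.1  0.2 -0.4]
rot units: [ 0.0002  0.     -0.0002] rows>= 0.0
d local after rot: [0.004 0.002 0.007]
side near err mm [ 2.9 -0.9] yaw -0.013 0.09
side far none
side left err mm [2.6 3.3] yaw -0.051 0.141
side right err mm [ 4.3 -0.2] yaw 0.01 0.094
top near err mm [0.3 1. ] yaw 0.052 0.281
top far err mm [ 2.8 -2.2] yaw 0.054 0.165
top left err mm [-2.8 -0.6] yaw -0.015 1.948
top right err mm [-1.1  3.5] yaw 0.033 0.094
marker (np.float32(27.374773), 60, array([329.35827448, 136.45745381]), array([361.8263818 , 153.26919084]))
deck (np.float32(27.567213), 60, array([320.4165995 , 137.81671887]), array([363.14964582, 160.12588914]))
```

View pics/s16.png

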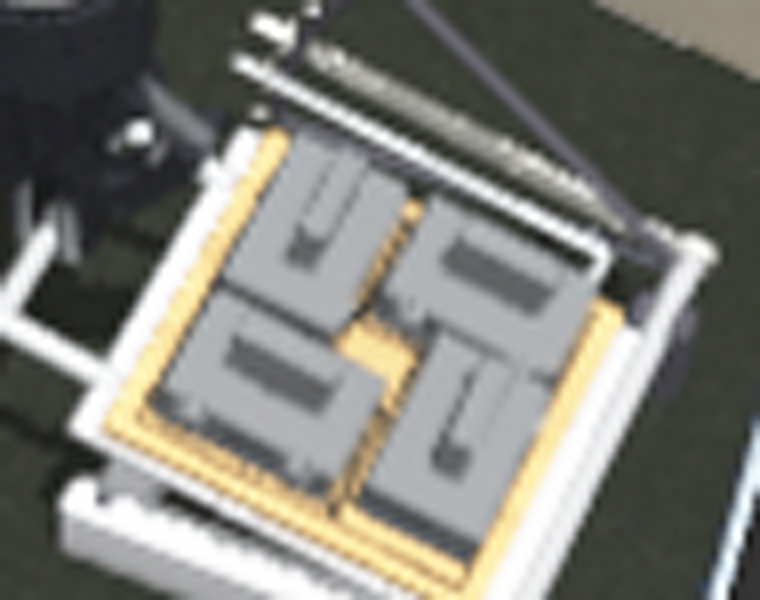

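```bash
python3 -c "
from rig import ticket
print(ticket.finish_job())"
```

```text
the job is handed in; nothing more can be done
None
```

I set both loose cases into the empty outlines and let go of them. I then swung the deck up by its bar and handed the job in still holding it, at about 22 s of the 64 s allowed. No verdict is reported, so success is judged only from my own checks.

- **Cases:** case_c is in the far right outline and case_d in the near left one. Silhouette fits with the deck flat and again raised put every case I could measure within about 4.5 mm of its place and about 0.06 rad in direction. I saw no slipping. The far right case sits an estimated 2 to 3.5 mm left of centre.
- **Deck angle:** I estimate about 0.218 rad. In the side camera the deck's index arm (27.6°) and the marker arm (27.4°) are parallel to about 0.2°, or about 0.006 rad.
- **Holding:** the hand was still, with a steady wrist force of about 5 N.

Some checks disagreed or failed:
- The marker's tip position in the side picture suggested about 0.235 rad instead, still within the 0.05 rad limit.
- The two cameras differ from each other by 2 to 5 mm.
- With the deck raised, the far left case was not found in the side view. In the top view the arm hides most of the near left case, so that fit is unusable and only the side view checks it.

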